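# Put the tea things on their own rests

### The job

Put the four tea things away, each on the brown-lacquered rest made for it: the white lidded jar in the larger round saucer, the small wooden caddy in the smaller round saucer, the metal tin in the rectangular tray with the long sides matching, and the cedar scoop right side up through both notches of its rest, centred along it (either end may point either way). Keep the jar, caddy and tin upright and set everything down rather than dropping it, so that each stands flat inside its rim. Leave the flat square incense box among them where it stands.

Things in the scene. Friction and masses are not known exactly. Their poses are not given: they have to be found in the camera images.
- jar: white ceramic lidded jar to be moved: round, 64 mm across (lid rim 65 mm), straight-sided from 4 to 48 mm above its base, 68 mm tall to the top of the small knob, lid fixed on; about 0.26 kg. Origin: centre of its underside, z up
- caddy: small round turned-wood tea caddy to be moved: 44 mm across, straight-sided from 4 to 52 mm, 58 mm tall; about 0.09 kg. Origin: centre of its underside, z up
- tin: rectangular bare-metal tea tin with a low step on its lid, to be moved: 62 mm long (its x) by 40 mm wide (its y; 41 mm at the lid), 59 mm tall, flat upright sides; about 0.16 kg. Origin: centre of its underside, z up
- scoop: slim cedar tea scoop lying flat on the mat, to be moved: 170 mm long (its x), straight shaft 11 mm wide and 9 mm high from x = -85 to +55 mm, flat blade 19 mm wide and 5 mm high (8 mm at its lip) from +53 to +85 mm, same flat underside; 25 g, balances within 3 mm of the origin. Origin: midway along its length, on its underside, z up
- jar_saucer: larger round brown-lacquered saucer, fixed, for the jar: 92 mm across outside, flat inner floor 80 mm across and 5 mm above the mat, rim 6 mm wide with its top 10 mm above the mat. Origin: centre of its underside (mat level), z up
- caddy_saucer: smaller round brown-lacquered saucer, fixed, for the caddy: 72 mm across outside, flat inner floor 60 mm across and 5 mm above the mat, rim 6 mm wide with its top 10 mm above the mat. Origin: centre of its underside (mat level), z up
- tin_tray: small rectangular brown-lacquered tray, fixed, for the tin: outside 90 mm (its x) by 68 mm (its y), inner floor 78 by 56 mm, 5 mm above the mat, rim top 10 mm above the mat. Origin: centre of its underside (mat level), z up
- scoop_rest: brown-lacquered scoop rest, fixed: base board 120 mm (its x) by 56 mm by 5 mm with two crosswise blocks, each 14 mm thick, centred at x = -42 and +42 mm; each block has a notch 32 mm wide (along y), notch floor 14 mm and horns 24 mm above the mat; open between the blocks (70 mm) down to the base board. The scoop lies along x through both notches. Origin: centre of its underside (mat level), z up
- incense_box: bystander, to be left alone: flat square dark-wood incense box, 46 by 46 mm, 20 mm tall, standing loose among the tea things. Origin: centre of its underside
There are look-alikes about, which are no part of the job. Several things have the shape of the caddy; the one meant has the colours described above.

How it is judged:
At the end, for the whole second after the job is handed in: Jar and caddy stand flat in their own saucers (centres within 11 mm), the tin flat in its tray (12 mm, 0.35 rad), the scoop flat and right side up in both notches (15 mm along, 14 mm across, 0.26 rad, either way round); heights within 3 mm of seated, tilt under 0.06 rad, at rest (horizontal distance between jar and jar_saucer below 0.011 m and horizontal distance between caddy and caddy_saucer below 0.011 m and x of tin in the frame of tin_tray between -0.012 and 0.012 m and y of tin in the frame of tin_tray between -0.012 and 0.012 m and angle between the x axis of tin and the x axis of tin_tray, either way round below 0.35 rad and x of scoop in the frame of scoop_rest between -0.015 and 0.015 m and y of scoop in the frame of scoop_rest between -0.014 and 0.014 m and angle between the x axis of scoop and the x axis of scoop_rest, either way round below 0.26 rad and z of jar in the frame of jar_saucer between 0.002 and 0.008 m and angle between each of jar, caddy, tin, scoop's own z axis and vertical below 0.06 rad and linear speed of each of jar, caddy, tin, scoop below 0.02 m/s and angular speed of each of jar, caddy, tin, scoop below 0.2 rad/s and z of caddy in the frame of caddy_saucer between 0.002 and 0.008 m and z of tin in the frame of tin_tray between 0.002 and 0.008 m and z of scoop in the frame of scoop_rest between 0.011 and 0.017 m); the robot touches nothing.
It fails at once if the incense box is shifted by more than 20 mm (distance of incense_box from where it was at the start of the episode above 0.02 m).
It fails at once if the jar, caddy or tin is tipped more than about 40 degrees (angle between any of jar, caddy, tin's own z axis and vertical above 0.7 rad).
It fails at once if a tea thing is dropped (falls or flies free faster than 0.6 m/s, a drop of about 20 mm) ((linear speed of jar above 0.6 m/s and contact force between the fingers and jar below 0.05 N) or (linear speed of caddy above 0.6 m/s and contact force between the fingers and caddy below 0.05 N) or (linear speed of tin above 0.6 m/s and contact force between the fingers and tin below 0.05 N) or (linear speed of scoop above 0.6 m/s and contact force between the fingers and scoop below 0.05 N)).
It also fails if it takes over 115 s, if anything falls off the work surface, if the arm or the gripper's body presses on something with over 40 N, if the wrist force passes 120 N, or if a joint passes its speed limit or range.

### The arm

A 6-joint arm with a two-finger parallel gripper is mounted at the origin on the work surface. World frame = base frame: x ahead of the robot, y to its left, z up, the work surface at z = 0. Lengths are in m, angles in rad, forces in N, time in s.
With the tool pointing down it reaches from about 0.425 to 0.95 m from the base axis. Payload 3.5 kg.
Tool frame: the origin (TCP) lies midway between the tips of the shut fingers; the grasp point (between the pads) lies 19 mm behind it (ctrl.hold_point_z is the distance from the TCP to the grasp point, in m); z points along the fingers, y is the line along which they close (so a half turn about z gives the same grasp; the last joint's range is limited). The gripper opens to 85 mm and grips with 20 to 120 N. Pads are 22 mm wide; open, the fingers measure 114 mm over their backs; the gripper's body (76 mm by 85 mm) begins 54 mm behind the grasp point. The pads swing forward as they close: fully open they stand 13 mm farther back than shut.
Start: joints at [-1.338, 0.286, 1.577, -0, 1.279, -0.15], TCP at [0.252, -0.626, 0.2] pointing down, gripper open.
Joint ranges: [-2.77, 2.77], [-0.9, 2.22], [0.21, 2.48], [-1.53, 4.67], [0.24, 2.81], [-2.84, 2.84]. Speed limits (rad/s): [2.79, 2.79, 3.14, 3.14, 3.14, 3.14].

### API

Orientations are given as a unit quaternion [x, y, z, w].
In Python, from plant import readout, cams, sign_off, ctrl gives the robot as it stands. The module is installed in compiled form; this text tells all that it offers.
- The arm moves only by the tool step_arm, never from a script. Its argument "increments" is a list of rows, each a list of 2 entries, a list of its own where there are three numbers: the shift along the world's x, y, z in mm, then the turn, a rotation vector about the world's x, y, z in rad. In form: [[[x, y, z], [rx, ry, rz]], ...]. A call has 1 to 8 rows; each row shifts and turns the commanded pose from where the row before left it; what a row does not reach is not made up. A row lasts 1/12 s, in which the tool goes at most 41.7 mm and 7.16 degrees, less where a joint would pass 70% of its speed; a pose out of reach is approached as far as the arm can. A call is refused whole if a number of a shift passes 41.7 or a number of a turn 0.125, either way. A call with a gripper value outside its range is refused whole. "fingers" is the opening, from -1 (shut) to 1 (fully open), set as the call begins (left out, the last holds). The fingers move at their own pace and stop on an object; "grip_force" is the grip in N (left out, the last holds). Time passes only in rows, so rows that do not move let the fingers close. It gives the time, the measured TCP pose, the force, the opening and the grip force at its end, in the units of the state.
- readout.get_state(): the state, without advancing time (a new reading comes with each control period).
- cams.read_camera(name): name is "scene" or "top" or "wrist"; returns the picture (420x560x3 uint8, red, green, blue); there is no depth.
- cams.get_calibration(name): a dict with "fx", "fy", "cx", "cy" (pixels), "distortion" ([k1, k2, p1, p2, k3] as OpenCV has them; the pictures are not rectified), "eye" and "rotation" of the camera in the world; the wrist camera has in their place "T_tool_cam" (4x4, takes a point from camera to tool coordinates, whose origin is the TCP and whose axes are the flange's). Camera axes: x right, y up, looking along -z (the intrinsics and any distortion apply to the point x, -y, -z); pixel columns grow to the right and rows downward; lengths in m; the calibration is good to about 2 mm. A picture is of the moment at which its call begins: read the wrist's pose just before it. get_calibration takes no time and is no camera call.
- sign_off(): hands the job in; it is judged then, once.
The state is a dict: "time": time; "qpos": joint angles; "dq": joint speeds; "joint_efforts": joint torques, N m; "eef_pos": TCP position; "tcp_rot": TCP orientation; "contact_force": force on the tool from outside, world axes, zero at the start; "wrist_torque": the same for the moment, N m; "opening": opening from 0.0 (shut) to 1.0 (fully open); "finger_force": force on a finger pad.
Only numpy, scipy, OpenCV 4.12 (cv2) and the standard library are available. Lean on these libraries where they do the work, as an engineer would, in place of code of your own. Each camera call takes 0.05 s, during which the arm holds its last target. There are 200 camera calls.

## Working session

There is one attempt and no reset: what is moved stays moved. The work goes in short steps, Python scripts to look and compute and a tool call to move; the robot and the scene stay as the last step left them, time stands still between calls to the robot, and variables do not carry over. Pictures are saved under pics/ and viewed, at most 14 in all, crops included, and the job is handed in when it is done.

Besides the shell and the picture viewer there is one more tool, called after "Call:" as name(argument=value, ...), one argument or row to a line, values as JSON. step_arm: Moves the arm, as the interface text tells. Its arguments: {"type":"object","properties":{"increments":{"type":"array","items":{"type":"array"}},"fingers":{"type":"number"},"grip_force":{"type":"number"}},"required":["increments"]}

```bash
mkdir -p pics; python3 - <<'E'
from plant import readout,cams,ctrl
import cv2
print(readout.get_state(), ctrl.hold_point_z)
for n in("top","scene"):
    cv2.imwrite(f"pics/{n}0.png",cams.read_camera(n)[:,:,::-1]); print(n,cams.get_calibration(n))
print(cams.get_calibration("wrist"))
E
```

```text
{'time': 0.0, 'qpos': array([-1.33801104e+00,  2.87192673e-01,  1.57819604e+00,  3.44425939e-05,
        1.27861136e+00, -1.49959674e-01]), 'dq': array([ 4.81643412e-04, -2.07472068e-05,  3.87927248e-04,  1.85096180e-04,
        1.18796627e-03, -2.55317911e-04]), 'joint_efforts': array([ 5.20902649e-04, -4.05980873e+01, -2.92626214e+01, -1.62915644e-04,
        5.83244255e-03,  8.32297133e-06]), 'eef_pos': array([ 0.25197953, -0.62540502,  0.19871896]), 'tcp_rot': array([ 9.81744341e-01,  1.90201471e-01, -3.33634882e-05, -1.20336074e-03]), 'contact_force': array([-0.2019162 ,  0.31826174, -0.65367267]), 'wrist_torque': array([0.03613286, 0.05713322, 0.03103396]), 'finger_force': 0.0, 'opening': 1.000086419245532} 0.0187
top {'fx': 486.9015849870651, 'fy': 486.9015849870651, 'cx': 285.2548888798066, 'cy': 210.21697453290977, 'distortion': array([-0.14217472,  0.        ,  0.        ,  0.        ,  0.        ]), 'eye': array([ 0.23637913, -0.01026366,  1.44100804]), 'rotation': array([ 0.07019063, -0.07192262, -0.69417072,  0.71276042])}
scene {'fx': 461.2904078794872, 'fy': 461.2904078794872, 'cx': 273.3467534999446, 'cy': 218.43543024632362, 'distortion': array([-0.09585772,  0.        ,  0.        ,  0.        ,  0.        ]), 'eye': array([1.04320773, 0.51725882, 0.93302109]), 'rotation': array([0.12939841, 0.31443048, 0.8637899 , 0.37182863])}
{'fx': 347.444473524587, 'fy': 347.444473524587, 'cx': 274.31325472492824, 'cy': 215.4506519823252, 'distortion': array([0.00010436, 0.        , 0.        , 0.        , 0.        ]), 'T_tool_cam': array([[ 4.80078845e-04,  9.54299776e-01,  2.98850645e-01,
         7.68087137e-02],
       [ 9.99999320e-01, -1.40473073e-04, -1.15785294e-03,
        -3.78293487e-04],
       [-1.06295833e-03,  2.98850997e-01, -9.54299194e-01,
        -1.73600871e-01],
       [ 0.00000000e+00,  0.00000000e+00,  0.00000000e+00,
         1.00000000e+00]])}
```

View pics/top0.png

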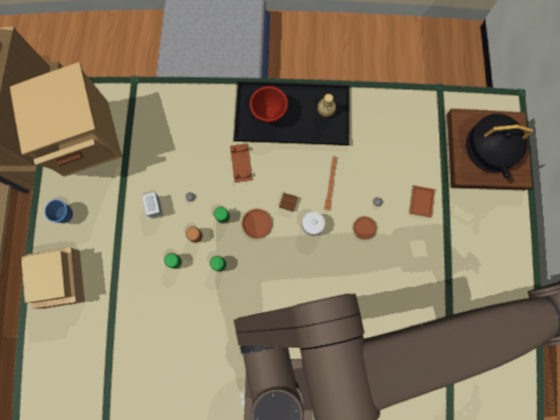

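View pics/scene0.png

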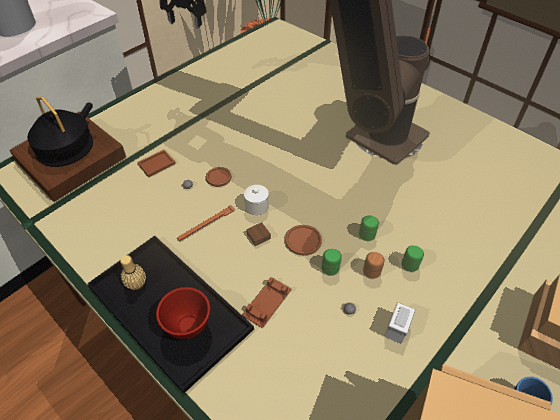

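Top: saucers at (257,223) and (365,228), tray (422,201), rest (241,162), jar (313,223), caddy (194,234), tin (151,204), scoop (331,184), box (289,202). Green look-alikes are at (221,214), (173,260) and (217,263). The scene view shows the same things. I'll enlarge both to pick points precisely.

```bash
cat > h.py <<'E'
import numpy as np, cv2
from scipy.spatial.transform import Rotation as R
from plant import readout,cams
def cam(n,st=None):
    c=cams.get_calibration(n)
    K=np.array([[c['fx'],0,c['cx']],[0,c['fy'],c['cy']],[0,0,1]])
    if n=="wrist":
        st=st or readout.get_state(); T=np.eye(4); T[:3,:3]=R.from_quat(st['tcp_rot']).as_matrix(); T[:3,3]=st['eef_pos']
        T=T@c['T_tool_cam']; return K,c['distortion'],T[:3,:3],T[:3,3]
    r=np.asarray(c['rotation']); r=R.from_quat(r).as_matrix() if r.size==4 else r
    return K,c['distortion'],r,np.asarray(c['eye'])
F=np.diag([1,-1,-1.])
def ray(C,p):
    u=cv2.undistortPoints(np.array([[p]],float),C[0],C[1])[0,0]
    d=C[2]@F@np.array([u[0],u[1],1]); return C[3],d/np.linalg.norm(d)
def onz(C,p,z):
    o,d=ray(C,p); return o+d*(z-o[2])/d[2]
def proj(C,X):
    r=F@C[2].T; t=-r@C[3]
    return cv2.projectPoints(np.atleast_2d(X).astype(float),cv2.Rodrigues(r)[0],t,C[0],C[1])[0][:,0]
def tri(A,p,B,q):
    o1,d1=ray(A,p);o2,d2=ray(B,q)
    s=np.linalg.lstsq(np.c_[d1,-d2],o2-o1,rcond=None)[0]
    a=o1+s[0]*d1;b=o2+s[1]*d2; return (a+b)/2,np.linalg.norm(a-b)
E
python3 - <<'E'
from h import *
t=cv2.imread("pics/top0.png")[130:290,130:450]; s=cv2.imread("pics/scene0.png")[140:350,130:440]
cv2.imwrite("pics/t1.png",cv2.resize(t,None,fx=2.5,fy=2.5,interpolation=cv2.INTER_CUBIC))
cv2.imwrite("pics/s1.png",cv2.resize(s,None,fx=2.5,fy=2.5,interpolation=cv2.INTER_CUBIC))
T=cam("top");S=cam("scene")
print(proj(T,[[0,0,0],[.5,0,0],[.5,.2,0]]),proj(S,[[0,0,0],[.5,0,0]]))
for n,p,q in [("jarknob",(313,221),(256,188)),("js",(257,223),(303,239)),("cs",(365,228),(218,176)),("tray",(422,201),(156,163)),("rest",(241,162),(267,301)),("tin",(151,204),(402,317)),("cad",(194,233),(374,257)),("box",(289,201),(258,233))]: print(n,tri(T,p,S,q),onz(T,p,0.01))
E
```

```text
[[276.97228167 391.68953049]
 [281.68187596 220.05570915]
 [215.42712714 218.27670057]] [[387.17839725 134.89184812]
 [277.21868342 226.11156515]]
jarknob (array([ 0.48632521, -0.08937261,  0.0688563 ]), np.float64(0.0022826451485161415)) [ 0.49780108 -0.09370544  0.01      ]
js (array([0.48763809, 0.07544434, 0.001334  ]), np.float64(0.0039396836940786845)) [0.48725037 0.07332249 0.01      ]
cs (array([ 0.48195091, -0.25112003, -0.00088011]), np.float64(0.0014863373847844802)) [ 0.48059106 -0.24987847  0.01      ]
tray (array([ 0.57051496, -0.42910339, -0.00220934]), np.float64(0.001891230997952063)) [ 0.56837789 -0.42628401  0.01      ]
rest (array([ 6.77600823e-01,  1.32383054e-01, -3.95267411e-04]), np.float64(0.004249228695810718)) [0.67571697 0.12967691 0.01      ]
tin (array([0.52784323, 0.38969213, 0.04724031]), np.float64(0.004862600127616787)) [0.53672222 0.39809864 0.01      ]
cad (array([0.44436164, 0.25458354, 0.05164275]), np.float64(0.004550170285744067)) [0.45174099 0.26046673 0.01      ]
box (array([ 0.55580684, -0.01831855,  0.00782218]), np.float64(0.0055687583309281495)) [ 0.55706898 -0.02050479  0.01      ]
```

View pics/t1.png

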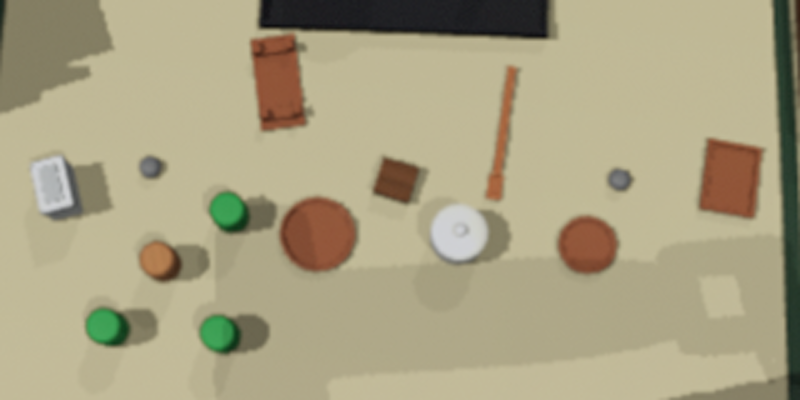

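View pics/s1.png

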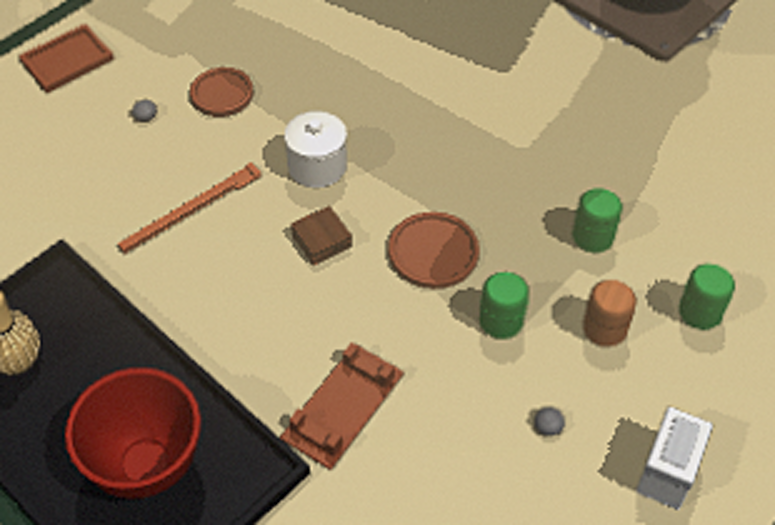

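The measured heights fit the text: knob 69 mm, caddy about 52, rests near 0. The image's up is +x and its left is +y. Next I'll move the wrist camera over the scene for finer views.

Call:
step_arm(
  increments=[
    [[21, 27, 10], [0, 0, -0.048]],
    [[21, 27, 10], [0, 0, -0.048]],
    [[21, 27, 10], [0, 0, -0.048]],
    [[21, 27, 10], [0, 0, -0.048]],
    [[21, 27, 10], [0, 0, -0.048]],
    [[21, 27, 10], [0, 0, -0.048]],
    [[21, 27, 10], [0, 0, -0.048]],
    [[21, 27, 10], [0, 0, -0.047]],
  ],
  fingers=1,
  grip_force=30,
)

```text
time: 0.77
eef_pos: [0.4207, -0.4084, 0.28]
tcp_rot: [1.0, -0.001, -0.0, -0.0]
contact_force: [0.8, 0.4, -0.3]
opening: 0.996
finger_force: 0.0
```

Call:
step_arm(
  increments=[
    [[20, 27, 5], [0, 0, 0]],
    [[20, 27, 5], [0, 0, 0]],
    [[20, 27, 5], [0, 0, 0]],
    [[20, 27, 5], [0, 0, 0]],
    [[0, 0, 0], [0, 0, 0]],
    [[0, 0, 0], [0, 0, 0]],
  ],
)

```text
time: 1.27
eef_pos: [0.5009, -0.3007, 0.3]
tcp_rot: [1.0, 0.002, -0.0, 0.0]
contact_force: [-0.8, -1.6, -0.2]
opening: 0.998
finger_force: 0.0
```

```bash
cat > snap.py <<'E'
import sys,pickle
from h import *
st=readout.get_state(); im=cams.read_camera("wrist")[:,:,::-1]; n=sys.argv[1]
cv2.imwrite(f"pics/{n}.png",im); pickle.dump(cam("wrist",st),open(f"pics/{n}.pkl","wb")); print(st['eef_pos'],st['tcp_rot'],st['qpos'])
E
python3 snap.py wA
```

```text
[ 0.50085127 -0.30071415  0.30004832] [ 9.99998754e-01  1.56806236e-03 -1.42428106e-04  1.11388343e-04] [-7.14132441e-01  2.67316742e-02  1.68815560e+00 -3.58736235e-04
  1.42677417e+00  8.53579260e-01]
```

Call:
step_arm(
  increments=[
    [[0, 41, 0], [0, 0, 0]],
    [[0, 41, 0], [0, 0, 0]],
    [[0, 41, 0], [0, 0, 0]],
    [[0, 41, 0], [0, 0, 0]],
    [[0, 41, 0], [0, 0, 0]],
    [[0, 41, 0], [0, 0, 0]],
    [[0, 0, 0], [0, 0, 0]],
    [[0, 0, 0], [0, 0, 0]],
  ],
)

```text
time: 1.98
eef_pos: [0.4997, -0.0556, 0.2997]
tcp_rot: [1.0, 0.001, -0.0, 0.0]
contact_force: [-0.3, 0.5, -0.2]
opening: 0.999
finger_force: 0.0
```

```bash
python3 snap.py wB
```

```text
[ 0.49968899 -0.05559533  0.29972362] [ 9.99999478e-01  9.41621460e-04 -2.87079691e-04  2.72156660e-04] [-3.12467913e-01 -1.62962933e-01  1.86830153e+00 -7.01114807e-04
  1.43663246e+00  1.25653908e+00]
```

Call:
step_arm(
  increments=[
    [[0, 41, 0], [0, 0, 0]],
    [[0, 41, 0], [0, 0, 0]],
    [[0, 41, 0], [0, 0, 0]],
    [[0, 41, 0], [0, 0, 0]],
    [[0, 41, 0], [0, 0, 0]],
    [[0, 41, 0], [0, 0, 0]],
    [[0, 0, 0], [0, 0, 0]],
    [[0, 0, 0], [0, 0, 0]],
  ],
)

```text
time: 2.7
eef_pos: [0.5007, 0.1896, 0.2994]
tcp_rot: [1.0, 0.0, -0.001, 0.0]
contact_force: [-0.1, -1.0, -0.4]
opening: 1.0
finger_force: 0.0
```

```bash
python3 snap.py wC
```

```text
[0.50070389 0.18958588 0.29944183] [ 9.99999712e-01  2.30672882e-04 -5.37915126e-04  4.82254543e-04] [ 1.72772326e-01 -8.49195732e-02  1.79833205e+00 -7.73197408e-04
  1.42940567e+00  1.74321674e+00]
```

View pics/wA.png

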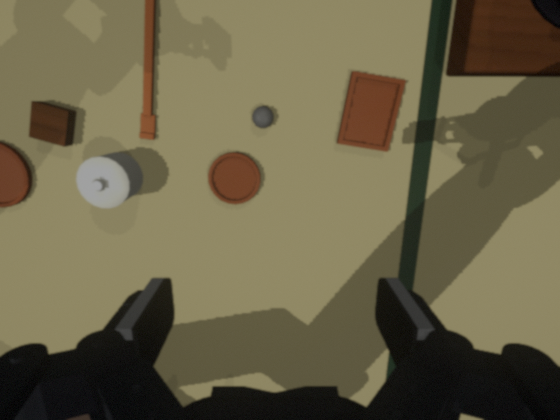

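View pics/wB.png

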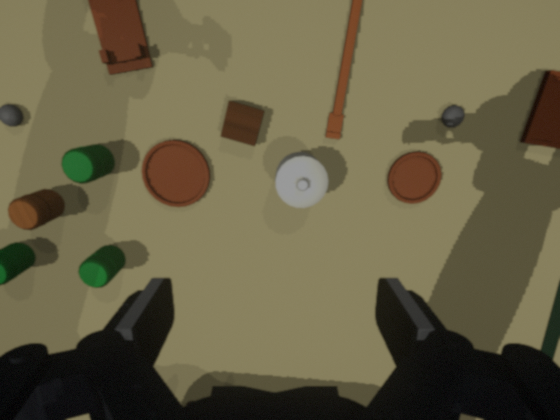

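View pics/wC.png

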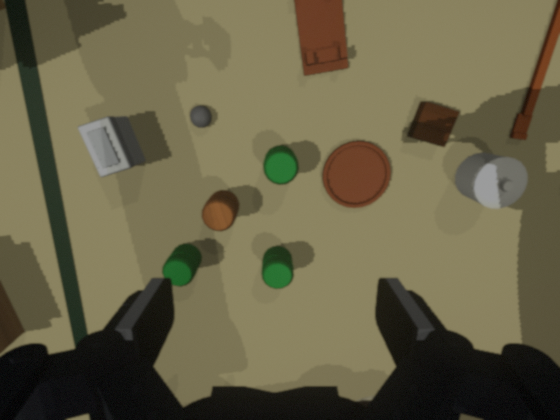

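wA shows the jar (103,182), small saucer (235,178), tray (371,112) and scoop blade end (148,125). wB shows the jar (303,182), both saucers (176,172)/(414,177) and box (243,122). wC shows the caddy (220,211), tin (110,146), large saucer (357,174), rest (322,35) and greens around the caddy. Now a measured fit by segmentation.

```bash
cat > fit.py <<'E'
from h import *
import pickle
from scipy.optimize import least_squares
def load(n):
    im=cv2.imread(f"pics/{n}.png")
    return im,(cam("top") if n.startswith("top") else cam("scene") if n.startswith("scene") else pickle.load(open(f"pics/{n}.pkl","rb")))
def seg(im,seed,kind):
    h,s,v=[c.astype(int) for c in cv2.split(cv2.cvtColor(im,cv2.COLOR_BGR2HSV))]
    m={"brown":((h<14)|(h>172))&(s>110),"grey":(s<70)&(v>60)}[kind]
    m=cv2.morphologyEx(m.astype(np.uint8),cv2.MORPH_OPEN,np.ones((2,2)))
    n,l=cv2.connectedComponents(m); k=l[seed[1],seed[0]]
    if k==0: return None
    c=max(cv2.findContours((l==k).astype(np.uint8),cv2.RETR_EXTERNAL,cv2.CHAIN_APPROX_NONE)[0],key=cv2.contourArea)[:,0].astype(float)
    return c
def plane(C,c,z): return np.array([onz(C,p,z)[:2] for p in c])
def rect(P):
    (x,y),(a,b),t=cv2.minAreaRect((P*1000).astype(np.float32))
    if a<b:a,b,t=b,a,t+90
    return round(x,1),round(y,1),round(a,1),round(b,1),round((t+90)%180-90,1)
def solid(C,c,model,z0=0,p0=(0,0,0),yaw=False):
    """fit x,y(,yaw) by hull moments; model = vertices (mm)"""
    def mom(q):
        M=cv2.moments(cv2.convexHull(q.astype(np.float32))); a=M['m00']
        return np.array([M['m10']/a,M['m01']/a,M['mu20']/a,M['mu11']/a,M['mu02']/a,a**.5])
    t=mom(c)
    def f(p):
        th=p[2] if yaw else 0; r=np.array([[np.cos(th),-np.sin(th)],[np.sin(th),np.cos(th)]])
        V=model.copy(); V[:,:2]=V[:,:2]@r.T+p[:2]*1000
        e=(mom(proj(C,V/1000))-t)*np.array([1,1,.1,.1,.1,0]); return e if yaw else e[:2]
    s=least_squares(f,p0 if yaw else p0[:2]); p=s.x
    q=mom(proj(C,model/1000+np.r_[p[:2],0])) if not yaw else None
    return np.round(np.r_[p[:2]*1000,np.degrees(p[2]) if yaw else []],1), 'cost',round(s.cost,2), '' if yaw else ('size ratio',round(t[5]/q[5],3))
a=np.linspace(0,2*np.pi,60)[:-1]
def cyl(*rz): return np.vstack([np.c_[r*np.cos(a),r*np.sin(a),0*a+z] for r,z in rz])
def box(*d): return np.vstack([[(sx*l/2,sy*w/2,z) for sx in(-1,1) for sy in(-1,1)] for l,w,z in d]).astype(float)
E
cat > m.py <<'E'
from fit import *
for nm,n,s in [("js","wB",(176,172)),("js","wC",(357,174)),("js","top0",(257,223)),("cs","wA",(235,178)),("cs","wB",(414,177)),("cs","top0",(365,228))]:
    im,C=load(n);c=seg(im,s,"brown");
    if c is None: print(nm,n,"none");continue
    (x,y),r=cv2.minEnclosingCircle((plane(C,c,.010)*1000).astype(np.float32)); print(nm,n,round(x,1),round(y,1),"d",round(2*r,1))
for nm,n,s,z in [("tray","wA",(371,112),.01),("tray","top0",(422,201),.01),("scoop","wA",(150,70),.009),("scoop","top0",(331,184),.007),("rest","top0",(241,162),.012),("box","wB",(243,122),.02),("box","top0",(289,202),.02)]:
    im,C=load(n);c=seg(im,s,"brown"); print(nm,n,None if c is None else rect(plane(C,c,z)))
J=cyl((32,0),(32.5,48),(32.5,52));K=cyl((22,0),(22,58));Tn=box((62,40,0),(62,41,50),(58,37,59))
for nm,n,s,k,m,p0,y in [("jar","wB",(303,175),"grey",J,(.49,-.09,0),0),("jar","wA",(103,175),"grey",J,(.49,-.09,0),0),("jar","top0",(310,225),"grey",J,(.49,-.09,0),0),
  ("caddy","wC",(220,211),"brown",K,(.44,.255,0),0),("caddy","wB",(35,210),"brown",K,(.44,.255,0),0),("caddy","top0",(194,233),"brown",K,(.44,.255,0),0),("caddy","scene0",(374,260),"brown",K,(.44,.255,0),0)]:
    im,C=load(n);c=seg(im,s,k); print(nm,n,None if c is None else solid(C,c,m,p0=p0,yaw=y))
E
python3 m.py
python3 - <<'E'
from fit import *
im,C=load("wC");t=cv2.resize(im[90:190,60:190],None,fx=6,fy=6,interpolation=cv2.INTER_CUBIC);cv2.imwrite("pics/tin.png",t)
A=load("wA")[1];B=load("wB")[1];Cc=C
print(tri(A,(99,184.5),B,(303,184)),tri(B,(303,184),Cc,(505,185)))
E
```

```text
js wB 488.3 75.9 d 90.3
js wC 488.6 77.6 d 90.2
js top0 483.6 71.3 d 88.8
cs wA 483.9 -247.7 d 69.8
cs wB 483.9 -246.1 d 70.8
cs top0 479.6 -251.8 d 68.8
tray wA (570.3, -424.6, 88.4, 68.1, -8.8)
tray top0 (565.9, -429.0, 88.2, 67.5, -8.6)
scoop wA (616.5, -147.1, 161.7, 18.0, -8.7)
scoop top0 (615.7, -147.6, 166.0, 15.7, -6.2)
rest top0 (671.1, 126.7, 116.1, 53.4, 9.7)
box wB (563.5, -9.2, 24.7, 14.3, 72.1)
box top0 (549.8, -20.5, 42.5, 40.8, -16.5)
jar wB (array([485.5, -90.7]), 'cost', np.float64(0.0), ('size ratio', np.float64(1.027)))
jar wA (array([485.4, -88.4]), 'cost', np.float64(0.0), ('size ratio', np.float64(1.016)))
jar top0 (array([361.6,  11. ]), 'cost', np.float64(0.0), ('size ratio', np.float64(19.329)))
caddy wC None
caddy wB None
caddy top0 None
caddy scene0 (array([442.7, 266.3]), 'cost', np.float64(0.0), ('size ratio', np.float64(0.782)))
(array([ 0.48767315, -0.09016487,  0.06385692]), np.float64(0.00021279408202633736)) (array([ 0.48690531, -0.09046979,  0.06031459]), np.float64(0.00021476248350723033))
```

View pics/tin.png

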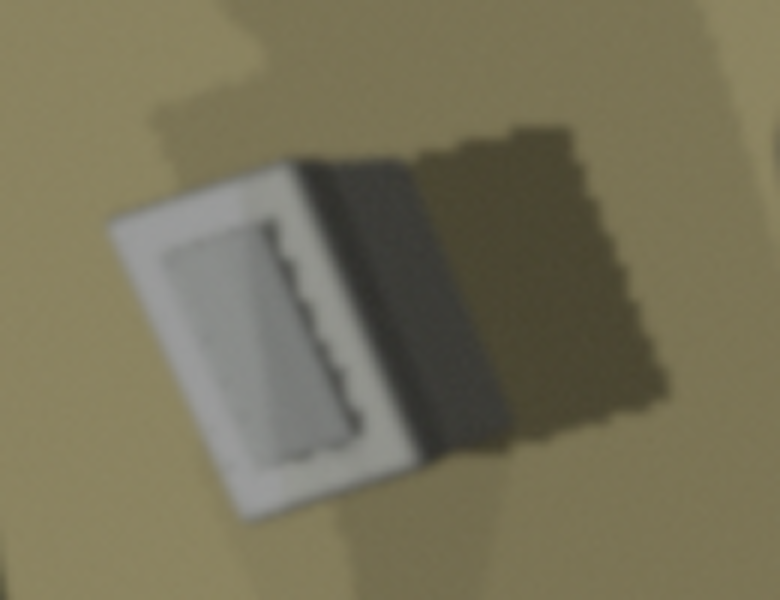

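The tin crop shows its top face corners at (108,222), (293,163), (428,462), (243,520) in the 6x crop. Next: tin corners, the caddy (its threshold failed) and the rest.

```bash
python3 - <<'E'
from fit import *
im,C=load("wC")
cs=[(60+(x+.5)/6-.5,90+(y+.5)/6-.5) for x,y in [(108,222),(293,163),(428,462),(243,520)]]
print("tin",rect(plane(C,cs,.056)),rect(plane(C,cs,.059)))
print("hsv",cv2.cvtColor(im[205:217:4,212:230:5],cv2.COLOR_BGR2HSV).tolist(), cv2.cvtColor(im[170:172,250:252],cv2.COLOR_BGR2HSV).tolist())
K=cyl((22,0),(22,58))
for n,s in [("wC",(220,211)),("wB",(35,210)),("top0",(194,233)),("scene0",(374,257))]:
    im,C=load(n); h,sa,v=cv2.split(cv2.cvtColor(im,cv2.COLOR_BGR2HSV))
    m=((h<17)&(sa>120)).astype(np.uint8); _,l=cv2.connectedComponents(m); k=l[s[1]-4:s[1]+5,s[0]-4:s[0]+5]; k=np.bincount(k[k>0]).argmax() if (k>0).any() else 0
    if not k: print(n,"none");continue
    c=max(cv2.findContours((l==k).astype(np.uint8),0,1)[0],key=cv2.contourArea)[:,0].astype(float); print("caddy",n,solid(C,c,K,p0=(.44,.255,0)))
T=cam("top")
# green positions, box, pebbles from top
for nm,p,z in [("g1",(221,214),.055),("g2",(173,260),.055),("g3",(217,263),.055),("peb1",(190,196),.01),("peb2",(378,202),.01)]: print(nm,onz(T,p,z).round(3))
# scoop ends and rest corners
A=load("wA")[1];B=load("wB")[1];C=load("wC")[1]
print("scoop blade",onz(A,(148,137),.004),onz(B,(333.5,136),.004),onz(C,(519,137),.004),"shaft",onz(A,(151,10),.009),onz(B,(354,20),.009))
for nm,p in [("blade",(130+494.5/2.5,130+198/2.5)),("tail",(130+513/2.5,130+67/2.5))]: print(nm,onz(T,p,.007))
print("rest wC near corners",onz(C,(304,75),.005),onz(C,(348,68),.005))
print("box",[onz(B,p,.02).round(3) for p in[(231,100),(265,108),(257,146),(221,124)]])
E
```

```text
tin (531.5, 390.3, 61.0, 40.6, 16.9) (531.9, 388.8, 60.6, 40.3, 16.9)
hsv [[[14, 162, 129], [14, 161, 135], [14, 161, 127], [14, 163, 91]], [[15, 165, 127], [14, 164, 134], [15, 162, 126], [14, 159, 127]], [[14, 164, 126], [14, 163, 133], [14, 162, 129], [14, 164, 129]]] [[[25, 78, 140], [25, 78, 140]], [[24, 77, 139], [25, 79, 139]]]
caddy wC (array([446.7, 260.5]), 'cost', np.float64(0.0), ('size ratio', np.float64(0.893)))
caddy wB (array([447. , 259.1]), 'cost', np.float64(0.0), ('size ratio', np.float64(0.886)))
caddy top0 (array([445.1, 257.3]), 'cost', np.float64(0.0), ('size ratio', np.float64(0.819)))
caddy scene0 (array([447.1, 262. ]), 'cost', np.float64(0.0), ('size ratio', np.float64(0.881)))
g1 [0.503 0.176 0.055]
g2 [0.365 0.308 0.055]
g3 [0.36  0.181 0.055]
peb1 [0.565 0.28  0.01 ]
peb2 [ 0.561 -0.29   0.01 ]
scoop blade [ 0.53869093 -0.13366677  0.004     ] [ 0.53952322 -0.13388629  0.004     ] [ 0.53919071 -0.1343985   0.004     ] shaft [ 0.6860612  -0.15439643  0.009     ] [ 0.67503848 -0.15026042  0.009     ]
blade [ 0.53563549 -0.13797567  0.007     ]
tail [ 0.70142784 -0.15970959  0.007     ]
rest wC near corners [0.61508625 0.15218779 0.005     ] [0.62326001 0.09755991 0.005     ]
box [array([ 0.584, -0.002,  0.02 ]), array([ 0.575, -0.044,  0.02 ]), array([ 0.528, -0.033,  0.02 ]), array([0.555, 0.012, 0.02 ])]
```

Wrist-frame positions in mm:

| Thing | x | y | Angle |
|---|---|---|---|
| jar | 486 | -90 | – |
| jar saucer | 488 | 76.5 | – |
| caddy | 446.5 | 260 | – |
| caddy saucer | 484 | -247 | – |
| tin | 532 | 389.5 | 17° |
| tray | 570 | -425 | -8.8° |
| scoop | 623 | -145 | -7.7° |
| rest | ≈677 | 132 | ≈9° |

Sizes agree with the text. I'll take the caddy first.

Call:
step_arm(
  increments=[
    [[-9, 11.7, -33], [0, 0, 0]],
    [[-9, 11.7, -33], [0, 0, 0]],
    [[-9, 11.7, -33], [0, 0, 0]],
    [[-9, 11.7, -33], [0, 0, 0]],
    [[-9, 11.7, -33], [0, 0, 0]],
    [[-9, 11.5, -33], [0, 0, 0]],
    [[0, 0, 0], [0, 0, 0]],
  ],
)

```text
time: 3.33
eef_pos: [0.4405, 0.2567, 0.0944]
tcp_rot: [1.0, -0.001, -0.007, 0.002]
contact_force: [-1.0, -0.8, -1.2]
opening: 0.998
finger_force: 0.0
```

```bash
python3 snap.py wD; python3 - <<'E'
from fit import *
im,C=load("wD"); h,sa,v=cv2.split(cv2.cvtColor(im,cv2.COLOR_BGR2HSV))
_,l,s,ce=cv2.connectedComponentsWithStats(((h<17)&(sa>120)).astype(np.uint8))
for k in range(1,len(s)):
    if s[k,4]>300: print(s[k],ce[k])
print(proj(C,np.array([[.4465,.26,.058],[.4465,.26,0],[.4465,.282,.058],[.4465,.238,.058]])))
E
```

```text
[0.4405335  0.25670522 0.09443181] [ 0.99997032 -0.00122023 -0.00720677  0.00243708] [3.28374067e-01 4.73353403e-02 2.05493576e+00 6.12480902e-05
 1.05453697e+00 1.90158029e+00]
[  450    78   110   126 11355] [509.10154117 141.52655218]
[ 236  174   65   76 3809] [267.79049619 212.10055133]
[[269.28358195 222.19703687]
 [269.84304219 198.09388154]
 [234.72282123 222.32905219]
 [303.80875582 222.06517136]]
```

View pics/wD.png

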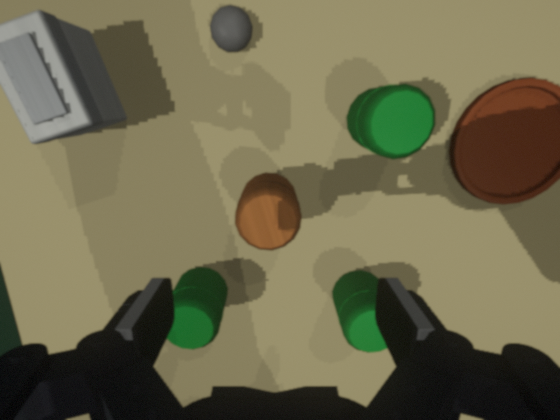

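wD shows the caddy (268,212), matching the projected model (269,222 top), centred between the fingers in y. The way down is free, so I'll descend and grip.

Call:
step_arm(
  increments=[
    [[0, 0, 0], [0, 0, 0]],
    [[0, 0, -16], [0, 0, 0]],
    [[0, 0, -18], [0, 0, 0]],
    [[0, 0, -18], [0, 0, 0]],
    [[0, 0, -18], [0, 0, 0]],
    [[0, 0, -16], [0, 0, 0]],
    [[0, 0, 0], [0, 0, 0]],
    [[0, 0, 0], [0, 0, 0]],
  ],
)

```text
time: 4.05
eef_pos: [0.4485, 0.2593, 0.0181]
tcp_rot: [1.0, -0.001, 0.001, -0.0]
contact_force: [-0.4, 1.0, 0.9]
opening: 1.0
finger_force: 0.0
```

Call:
step_arm(
  increments=[
    [[0, 0, 0], [0, 0, 0]],
    [[0, 0, 0], [0, 0, 0]],
    [[0, 0, 0], [0, 0, 0]],
    [[0, 0, 0], [0, 0, 0]],
    [[0, 0, 0], [0, 0, 0]],
    [[0, 0, 0], [0, 0, 0]],
    [[0, 0, 0], [0, 0, 0]],
    [[0, 0, 0], [0, 0, 0]],
  ],
  fingers=-1,
  grip_force=30,
)

```text
time: 4.72
eef_pos: [0.4475, 0.2603, 0.0178]
tcp_rot: [1.0, 0.0, 0.001, -0.0]
contact_force: [-0.0, -0.8, 5.8]
opening: 0.48
finger_force: 29.7
```

Gripped. Lift and carry to the small saucer.

Call:
step_arm(
  increments=[
    [[0, 0, 10], [0, 0, 0]],
    [[0, 0, 20], [0, 0, 0]],
    [[0, 0, 25], [0, 0, 0]],
    [[0, 0, 25], [0, 0, 0]],
    [[0, 0, 25], [0, 0, 0]],
    [[0, -10, 0], [0, 0, 0]],
    [[0, -20, 0], [0, 0, 0]],
    [[2, -30, 0], [0, 0, 0]],
  ],
)

```text
time: 5.38
eef_pos: [0.4474, 0.2001, 0.1211]
tcp_rot: [1.0, 0.001, 0.0, -0.0]
contact_force: [-0.3, -0.9, -1.4]
opening: 0.48
finger_force: 30.6
```

Call:
step_arm(
  increments=[
    [[3, -38, 0], [0, 0, 0]],
    [[3, -38, 0], [0, 0, 0]],
    [[3, -38, 0], [0, 0, 0]],
    [[3, -38, 0], [0, 0, 0]],
    [[3, -38, 0], [0, 0, 0]],
    [[3, -38, 0], [0, 0, 0]],
    [[3, -38, 0], [0, 0, 0]],
    [[3, -38, 0], [0, 0, 0]],
  ],
)

```text
time: 6.05
eef_pos: [0.4708, -0.1059, 0.1202]
tcp_rot: [1.0, -0.0, -0.001, -0.0]
contact_force: [0.1, 0.8, -0.7]
opening: 0.48
finger_force: 30.6
```

Call:
step_arm(
  increments=[
    [[3, -38, 0], [0, 0, 0]],
    [[3, -38, 0], [0, 0, 0]],
    [[3, -30, 0], [0, 0, 0]],
    [[2, -22, 0], [0, 0, 0]],
    [[0.5, -15, 0], [0, 0, 0]],
    [[0, 0, 0], [0, 0, 0]],
    [[0, 0, 0], [0, 0, 0]],
    [[0, 0, 0], [0, 0, 0]],
  ],
)

```text
time: 6.72
eef_pos: [0.483, -0.2458, 0.1204]
tcp_rot: [1.0, 0.0, -0.001, -0.001]
contact_force: [0.6, -0.3, -1.8]
opening: 0.483
finger_force: 30.6
```

Call:
step_arm(
  increments=[
    [[0, 0, -15], [0, 0, 0]],
    [[0, 0, -22], [0, 0, 0]],
    [[0, 0, -22], [0, 0, 0]],
    [[0, 0, -16], [0, 0, 0]],
    [[0, 0, -10], [0, 0, 0]],
    [[0, 0, -5], [0, 0, 0]],
    [[0, 0, -3], [0, 0, 0]],
    [[0, 0, -2], [0, 0, 0]],
  ],
)

```text
time: 7.38
eef_pos: [0.4842, -0.247, 0.0266]
tcp_rot: [1.0, 0.0, 0.0, 0.0]
contact_force: [0.1, 0.5, -0.4]
opening: 0.48
finger_force: 30.6
```

Call:
step_arm(
  increments=[
    [[0, 0, -1], [0, 0, 0]],
    [[0, 0, -1], [0, 0, 0]],
    [[0, 0, 0], [0, 0, 0]],
    [[0, 0, 0], [0, 0, 0]],
  ],
)

```text
time: 7.72
eef_pos: [0.484, -0.2474, 0.0247]
tcp_rot: [1.0, -0.0, 0.0, 0.0]
contact_force: [0.5, 0.3, -0.9]
opening: 0.483
finger_force: 30.6
```

Call:
step_arm(
  increments=[
    [[0, 0, -1], [0, 0, 0]],
    [[0, 0, -0.7], [0, 0, 0]],
    [[0, 0, 0], [0, 0, 0]],
    [[0, 0, 0], [0, 0, 0]],
  ],
)

```text
time: 8.05
eef_pos: [0.484, -0.2474, 0.023]
tcp_rot: [1.0, -0.0, 0.0, 0.0]
contact_force: [-0.4, 0.4, 2.4]
opening: 0.48
finger_force: 31.1
```

Contact at the seated height. Release and rise.

Call:
step_arm(
  increments=[
    [[0, 0, 0], [0, 0, 0]],
    [[0, 0, 0], [0, 0, 0]],
    [[0, 0, 0], [0, 0, 0]],
    [[0, 0, 0], [0, 0, 0]],
    [[0, 0, 10], [0, 0, 0]],
    [[0, 0, 20], [0, 0, 0]],
    [[0, 0, 30], [0, 0, 0]],
    [[0, 0, 30], [0, 0, 0]],
  ],
  fingers=1,
)

```text
time: 8.72
eef_pos: [0.4829, -0.2466, 0.1131]
tcp_rot: [1.0, -0.0, -0.001, -0.001]
contact_force: [1.2, -0.7, 0.1]
opening: 0.997
finger_force: 0.0
```

Call:
step_arm(
  increments=[
    [[0, 15, 20], [0, 0, 0]],
    [[0, 30, 20], [0, 0, 0]],
    [[0, 30, 20], [0, 0, 0]],
    [[0, 30, 20], [0, 0, 0]],
    [[0, 30, 10], [0, 0, 0]],
    [[0, 22, 0], [0, 0, 0]],
    [[0, 0, 0], [0, 0, 0]],
    [[0, 0, 0], [0, 0, 0]],
  ],
)

```text
time: 9.38
eef_pos: [0.4837, -0.0893, 0.2033]
tcp_rot: [1.0, 0.001, 0.001, 0.0]
contact_force: [-0.3, -0.8, -0.4]
opening: 0.998
finger_force: 0.0
```

```bash
python3 snap.py wE
```

```text
[ 0.48368384 -0.08933327  0.2032857 ] [9.99999057e-01 1.14276733e-03 6.00611399e-04 4.68359014e-04] [-3.89001411e-01 -1.29844404e-01  2.01346507e+00 -4.30567426e-04
  1.25650480e+00  1.17964219e+00]
```

View pics/wE.png

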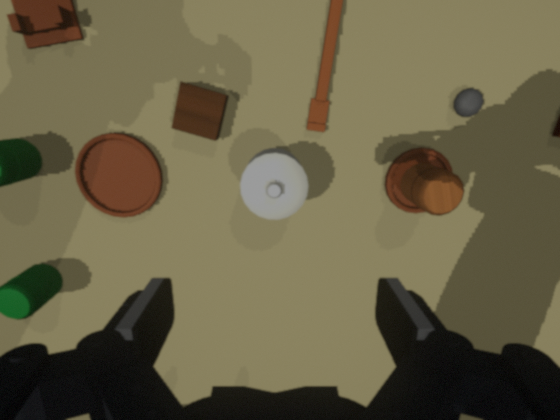

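wE: the caddy stands centred in its saucer (bottom about 418,183), and the jar at (274,187) is centred between the fingers. Down to the jar.

Call:
step_arm(
  increments=[
    [[1, 0, -20], [0, 0, 0]],
    [[1, 0, -35], [0, 0, 0]],
    [[0.5, 0, -35], [0, 0, 0]],
    [[0, 0, -30], [0, 0, 0]],
    [[0, 0, -25], [0, 0, 0]],
    [[0, 0, -20], [0, 0, 0]],
    [[0, 0, -17], [0, 0, 0]],
    [[0, 0, -12], [0, 0, 0]],
  ],
)

```text
time: 10.1
eef_pos: [0.4846, -0.091, 0.0059]
tcp_rot: [1.0, -0.001, -0.002, -0.001]
contact_force: [-0.8, 0.1, -0.1]
opening: 0.997
finger_force: 0.0
```

Call:
step_arm(
  increments=[
    [[0, 0, 0], [0, 0, 0]],
    [[0, 0, 0], [0, 0, 0]],
    [[0, 0, 0], [0, 0, 0]],
    [[0, 0, 0], [0, 0, 0]],
    [[0, 0, 0], [0, 0, 0]],
    [[0, 0, 0], [0, 0, 0]],
    [[0, 0, 0], [0, 0, 0]],
    [[0, 0, 0], [0, 0, 0]],
  ],
  fingers=-1,
  grip_force=40,
)

```text
time: 10.77
eef_pos: [0.4861, -0.0901, 0.0085]
tcp_rot: [1.0, -0.0, 0.0, 0.0]
contact_force: [-0.0, -1.3, -3.3]
opening: 0.73
finger_force: 44.1
```

Call:
step_arm(
  increments=[
    [[0, 0, 8], [0, 0, 0]],
    [[0, 0, 16], [0, 0, 0]],
    [[0, 0, 20], [0, 0, 0]],
    [[0, 0, 16], [0, 0, 0]],
    [[0, 8, 8], [0, 0, 0]],
    [[0.5, 20, 2], [0, 0, 0]],
    [[0.5, 28, 0], [0, 0, 0]],
    [[0.5, 28, 0], [0, 0, 0]],
  ],
)

```text
time: 11.43
eef_pos: [0.4876, -0.0051, 0.079]
tcp_rot: [1.0, -0.001, 0.0, -0.0]
contact_force: [0.2, 0.4, -3.4]
opening: 0.727
finger_force: 44.7
```

Call:
step_arm(
  increments=[
    [[0.5, 28, 0], [0, 0, 0]],
    [[0, 26, 0], [0, 0, 0]],
    [[0, 18, 0], [0, 0, 0]],
    [[0, 10.5, 0], [0, 0, 0]],
    [[0, 0, 0], [0, 0, 0]],
    [[0, 0, -10], [0, 0, 0]],
    [[0, 0, -15], [0, 0, 0]],
    [[0, 0, -15], [0, 0, 0]],
  ],
)

```text
time: 12.1
eef_pos: [0.4886, 0.0753, 0.0379]
tcp_rot: [1.0, -0.001, 0.001, 0.0]
contact_force: [1.2, 0.9, -3.0]
opening: 0.728
finger_force: 44.7
```

Call:
step_arm(
  increments=[
    [[0, 0, -10], [0, 0, 0]],
    [[0, 0, -6], [0, 0, 0]],
    [[0, 0, -4], [0, 0, 0]],
    [[0, 0, -2], [0, 0, 0]],
    [[0, 0, -2], [0, 0, 0]],
    [[0, 0, -1], [0, 0, 0]],
    [[0, 0, 0], [0, 0, 0]],
    [[0, 0, 0], [0, 0, 0]],
  ],
)

```text
time: 12.77
eef_pos: [0.4886, 0.0764, 0.0139]
tcp_rot: [1.0, -0.0, 0.0, 0.0]
contact_force: [-0.3, 0.3, -2.3]
opening: 0.731
finger_force: 44.7
```

Call:
step_arm(
  increments=[
    [[0, 0, -0.7], [0, 0, 0]],
    [[0, 0, -0.5], [0, 0, 0]],
    [[0, 0, 0], [0, 0, 0]],
    [[0, 0, 0], [0, 0, 0]],
  ],
)

```text
time: 13.1
eef_pos: [0.4888, 0.0764, 0.0132]
tcp_rot: [1.0, -0.0, 0.001, 0.0]
contact_force: [-2.5, -1.0, 4.8]
opening: 0.727
finger_force: 45.3
```

Call:
step_arm(
  increments=[
    [[0, 0, 0], [0, 0, 0]],
    [[0, 0, 0], [0, 0, 0]],
    [[0, 0, 0], [0, 0, 0]],
    [[0, 0, 0], [0, 0, 0]],
    [[0, 0, 12], [0, 0, 0]],
    [[0, 0, 28], [0, 0, 0]],
    [[0, 0, 38], [0, 0, 0]],
    [[0, 0, 38], [0, 0, 0]],
  ],
  fingers=1,
)

```text
time: 13.77
eef_pos: [0.4869, 0.0764, 0.1282]
tcp_rot: [1.0, -0.0, -0.002, -0.0]
contact_force: [1.3, -0.6, -0.7]
opening: 1.003
finger_force: 0.0
```

Call:
step_arm(
  increments=[
    [[4, 20, 12], [0, 0, 0.03]],
    [[5, 38, 12], [0, 0, 0.045]],
    [[5, 38, 0], [0, 0, 0.045]],
    [[5, 38, 0], [0, 0, 0.045]],
    [[5, 38, 0], [0, 0, 0.045]],
    [[5, 38, 0], [0, 0, 0.045]],
    [[5, 38, 0], [0, 0, 0.042]],
    [[5, 35, 0], [0, 0, 0]],
  ],
)

```text
time: 14.43
eef_pos: [0.5269, 0.3617, 0.1519]
tcp_rot: [0.989, 0.149, -0.0, -0.0]
contact_force: [1.9, -0.9, -0.9]
opening: 1.0
finger_force: 0.0
```

Call:
step_arm(
  increments=[
    [[5, 20, 0], [0, 0, 0]],
    [[0, 10, 0], [0, 0, 0]],
    [[0, 0, 0], [0, 0, 0]],
    [[0, 0, 0], [0, 0, 0]],
  ],
)

```text
time: 14.77
eef_pos: [0.5317, 0.3888, 0.1516]
tcp_rot: [0.989, 0.148, -0.001, 0.0]
contact_force: [-0.2, -0.4, -0.1]
opening: 1.002
finger_force: 0.0
```

```bash
python3 snap.py wF
```

```text
[0.53172171 0.3888401  0.15163064] [ 9.88967080e-01  1.48133589e-01 -5.64569457e-04  4.85069164e-04] [ 4.77874786e-01  2.92492214e-01  1.65996921e+00 -5.95563714e-04
  1.19051343e+00  1.75153093e+00]
```

View pics/wF.png

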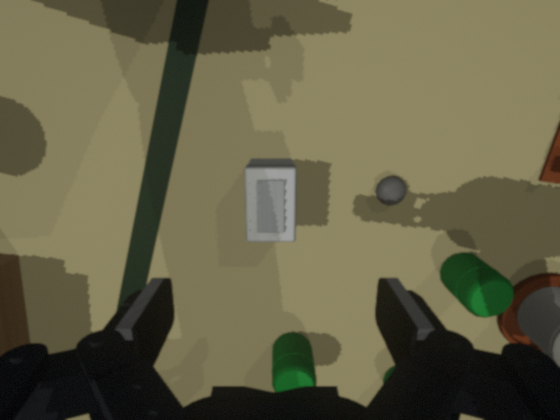

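wF: the tin is square to the fingers, with top corners (246,167) to (296,241). Quick position check before descending.

```bash
python3 - <<'E'
from fit import *
im,C=load("wF")
print(rect(plane(C,[(246,167),(296,167),(296,241),(247,241)],.059)))
E
```

```text
(532.8, 391.6, 61.1, 40.3, 17.0)
```

Call:
step_arm(
  increments=[
    [[1, 1.5, -20], [0, 0, 0]],
    [[0, 0, -30], [0, 0, 0]],
    [[0, 0, -30], [0, 0, 0]],
    [[0, 0, -24], [0, 0, 0]],
    [[0, 0, -18], [0, 0, 0]],
    [[0, 0, -14], [0, 0, 0]],
    [[0, 0, 0], [0, 0, 0]],
    [[0, 0, 0], [0, 0, 0]],
  ],
)

```text
time: 15.48
eef_pos: [0.5331, 0.3898, 0.016]
tcp_rot: [0.989, 0.147, -0.001, 0.0]
contact_force: [0.3, -0.1, 0.8]
opening: 0.996
finger_force: 0.0
```

Call:
step_arm(
  increments=[
    [[0, 0, 0], [0, 0, 0]],
    [[0, 0, 0], [0, 0, 0]],
    [[0, 0, 0], [0, 0, 0]],
    [[0, 0, 0], [0, 0, 0]],
    [[0, 0, 0], [0, 0, 0]],
    [[0, 0, 0], [0, 0, 0]],
    [[0, 0, 0], [0, 0, 0]],
    [[0, 0, 0], [0, 0, 0]],
  ],
  fingers=-1,
  grip_force=40,
)

```text
time: 16.15
eef_pos: [0.5341, 0.3917, 0.018]
tcp_rot: [0.989, 0.148, 0.001, -0.001]
contact_force: [-0.7, 0.1, 6.6]
opening: 0.454
finger_force: 40.7
```

Call:
step_arm(
  increments=[
    [[0, 0, 10], [0, 0, 0]],
    [[0, 0, 20], [0, 0, 0]],
    [[0, 0, 25], [0, 0, 0]],
    [[0, 0, 25], [0, 0, 0]],
    [[0, -8, 20], [0, 0, 0]],
    [[1, -18, 5], [0, 0, 0]],
    [[1, -28, 0], [0, 0, 0]],
    [[2, -36, 0], [0, 0, -0.025]],
  ],
)

```text
time: 16.82
eef_pos: [0.5367, 0.3012, 0.1218]
tcp_rot: [0.991, 0.137, 0.0, -0.0]
contact_force: [0.9, -2.1, -1.9]
opening: 0.446
finger_force: 40.7
```

Call:
step_arm(
  increments=[
    [[2, -38, 0], [0, 0, -0.025]],
    [[2, -38, 0], [0, 0, -0.025]],
    [[2, -38, 0], [0, 0, -0.025]],
    [[2, -38, 0], [0, 0, -0.025]],
    [[2, -38, 0], [0, 0, -0.025]],
    [[2, -38, 0], [0, 0, -0.025]],
    [[2, -38, 0], [0, 0, -0.025]],
    [[2, -38, 0], [0, 0, -0.025]],
  ],
)

```text
time: 17.48
eef_pos: [0.552, -0.0048, 0.1207]
tcp_rot: [0.999, 0.035, -0.001, -0.0]
contact_force: [1.2, -0.1, -2.0]
opening: 0.452
finger_force: 40.7
```

Call:
step_arm(
  increments=[
    [[2, -38, 0], [0, 0, -0.025]],
    [[2, -38, 0], [0, 0, -0.025]],
    [[2, -38, 0], [0, 0, -0.025]],
    [[2, -38, 0], [0, 0, -0.025]],
    [[2, -38, 0], [0, 0, -0.025]],
    [[2, -38, 0], [0, 0, -0.025]],
    [[2, -38, 0], [0, 0, -0.025]],
    [[1, -38, 0], [0, 0, -0.025]],
  ],
)

```text
time: 18.15
eef_pos: [0.5672, -0.3086, 0.1205]
tcp_rot: [0.998, -0.065, -0.001, -0.0]
contact_force: [1.3, -0.3, -1.4]
opening: 0.45
finger_force: 40.7
```

Call:
step_arm(
  increments=[
    [[1, -38, 0], [0, 0, -0.026]],
    [[1, -32, 0], [0, 0, 0]],
    [[0, -24, 0], [0, 0, 0]],
    [[0, -16, 0], [0, 0, 0]],
    [[0, -8, 0], [0, 0, 0]],
    [[0, 0, 0], [0, 0, 0]],
    [[0, 0, 0], [0, 0, 0]],
    [[0, 0, 0], [0, 0, 0]],
  ],
)

```text
time: 18.82
eef_pos: [0.5701, -0.4235, 0.1208]
tcp_rot: [0.997, -0.077, -0.001, -0.001]
contact_force: [0.3, 0.7, -0.9]
opening: 0.455
finger_force: 40.7
```

```bash
python3 snap.py wG
```

```text
[ 0.57009838 -0.42352797  0.12075977] [ 9.97066957e-01 -7.65296464e-02 -5.00669320e-04 -6.68138732e-04] [-7.81645283e-01  4.28745315e-01  1.54210491e+00  4.00094815e-04
  1.17237106e+00  9.42204667e-01]
```

View pics/wG.png

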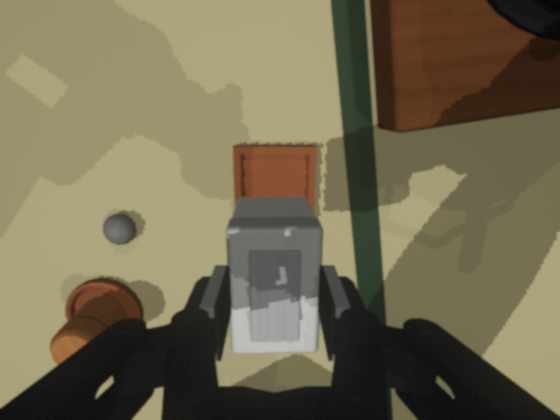

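wG: the tray (cols 233–318, back edge row 144) is square to the held tin and centred under it. Lower.

Call:
step_arm(
  increments=[
    [[0, 0, -15], [0, 0, 0]],
    [[0, 0, -22], [0, 0, 0]],
    [[0, 0, -22], [0, 0, 0]],
    [[0, 0, -16], [0, 0, 0]],
    [[0, 0, -10], [0, 0, 0]],
    [[0, 0, -6], [0, 0, 0]],
    [[0, 0, -3], [0, 0, 0]],
    [[0, 0, -2], [0, 0, 0]],
  ],
)

```text
time: 19.53
eef_pos: [0.5706, -0.4254, 0.0255]
tcp_rot: [0.997, -0.077, 0.0, 0.0]
contact_force: [1.1, 0.3, -2.4]
opening: 0.45
finger_force: 40.7
```

Call:
step_arm(
  increments=[
    [[0, 0, -1], [0, 0, 0]],
    [[0, 0, -1], [0, 0, 0]],
    [[0, 0, -0.7], [0, 0, 0]],
    [[0, 0, 0], [0, 0, 0]],
    [[0, 0, 0], [0, 0, 0]],
  ],
)

```text
time: 19.95
eef_pos: [0.5704, -0.4254, 0.0231]
tcp_rot: [0.997, -0.077, 0.0, 0.0]
contact_force: [-0.1, 0.6, -1.3]
opening: 0.452
finger_force: 40.8
```

Call:
step_arm(
  increments=[
    [[0, 0, -0.7], [0, 0, 0]],
    [[0, 0, -0.5], [0, 0, 0]],
    [[0, 0, 0], [0, 0, 0]],
    [[0, 0, 0], [0, 0, 0]],
  ],
)

```text
time: 20.28
eef_pos: [0.5706, -0.4254, 0.0231]
tcp_rot: [0.997, -0.077, 0.0, 0.0]
contact_force: [-2.0, 1.9, 4.7]
opening: 0.456
finger_force: 41.5
```

Seated. Release and go above the scoop.

Call:
step_arm(
  increments=[
    [[0, 0, 0], [0, 0, 0]],
    [[0, 0, 0], [0, 0, 0]],
    [[0, 0, 0], [0, 0, 0]],
    [[0, 0, 0], [0, 0, 0]],
    [[0, 0, 12], [0, 0, 0]],
    [[0, 0, 28], [0, 0, 0]],
    [[0, 0, 38], [0, 0, 0]],
    [[0, 0, 38], [0, 0, 0]],
  ],
  fingers=1,
)

```text
time: 20.95
eef_pos: [0.5695, -0.4245, 0.1378]
tcp_rot: [0.997, -0.077, -0.001, -0.001]
contact_force: [0.1, -1.0, -0.5]
opening: 1.001
finger_force: 0.0
```

Call:
step_arm(
  increments=[
    [[5, 25, 10], [0, 0, 0.02]],
    [[7, 38, 3], [0, 0, 0]],
    [[7, 38, 0], [0, 0, 0]],
    [[7, 38, 0], [0, 0, 0]],
    [[7, 38, 0], [0, 0, 0]],
    [[7, 38, 0], [0, 0, 0]],
    [[7, 35, 0], [0, 0, 0]],
    [[6, 20, 0], [0, 0, 0]],
  ],
  fingers=-0.3,
)

```text
time: 21.62
eef_pos: [0.6235, -0.1514, 0.1514]
tcp_rot: [0.998, -0.066, 0.0, -0.0]
contact_force: [-0.2, 0.0, -0.0]
opening: 0.351
finger_force: 0.0
```

Call:
step_arm(
  increments=[
    [[0, 10, 0], [0, 0, 0]],
    [[0, 0, 0], [0, 0, 0]],
    [[0, 0, 0], [0, 0, 0]],
    [[0, 0, 0], [0, 0, 0]],
  ],
)

```text
time: 21.95
eef_pos: [0.623, -0.1466, 0.1506]
tcp_rot: [0.998, -0.068, 0.0, 0.0]
contact_force: [0.6, 0.5, -0.9]
opening: 0.346
finger_force: 0.0
```

```bash
python3 snap.py wH
```

```text
[ 0.62298058 -0.1466144   0.15057981] [ 9.97707725e-01 -6.76694485e-02  1.37213937e-04  3.48927171e-04] [-3.89198696e-01  2.52921632e-01  1.71058961e+00 -6.22928435e-04
  1.17760061e+00  1.31727857e+00]
```

View pics/wH.png

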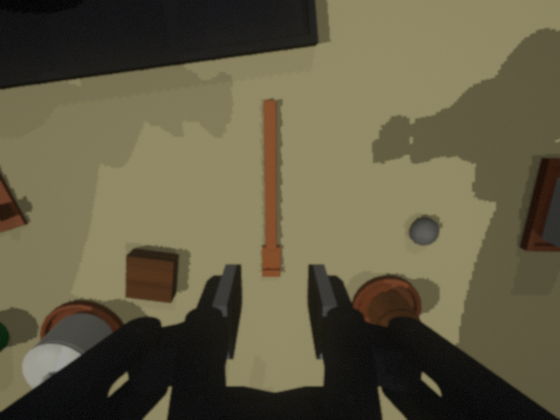

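wH: the scoop shaft tail is at (269,100) and its blade lip at (271,276), nearly square to the fingers. The box is at (152,276), clear. Compute the exact offset.

```bash
python3 - <<'E'
from fit import *
im,C=load("wH")
c=seg(im,(270,180),"brown"); print(rect(plane(C,c,.007)))
a=onz(C,(269.7,99.5),.009)*1000;b=onz(C,(271.5,276.5),.004)*1000
d=a-b;print(a,b,np.linalg.norm(d),(a+b)/2,np.degrees(np.arctan2(d[1],d[0])))
# sub-pixel shaft axis
rows=[];
for r in(120,150,180,210,235):
    xs=c[np.abs(c[:,1]-r)<1][:,0]; rows.append(onz(C,((xs.min()+xs.max())/2,r),.009)*1000)
rows=np.array(rows);print(rows.round(1),np.degrees(np.polyfit(rows[:,0],rows[:,1],1)[0]))
E
```

```text
(620.8, -143.1, 168.2, 16.8, -7.5)
[ 705.42431777 -153.69624456    9.        ] [ 535.39857107 -131.72532472    4.        ] 171.51231984325076 [ 620.41144442 -142.71078464    6.5       ] -7.363023687058959
[[ 688.5 -152.     9. ]
 [ 662.7 -148.9    9. ]
 [ 635.6 -145.1    9. ]
 [ 607.  -141.7    9. ]
 [ 582.  -138.2    9. ]] -7.446145681828952
```

Call:
step_arm(
  increments=[
    [[-2.5, 2, -20], [0, 0, 0]],
    [[0, 0, -32], [0, 0, 0]],
    [[0, 0, -32], [0, 0, 0]],
    [[0, 0, -26], [0, 0, 0]],
    [[0, 0, -18], [0, 0, 0]],
    [[0, 0, -11], [0, 0, 0]],
    [[0, 0, -6], [0, 0, 0]],
    [[0, 0, 0], [0, 0, 0]],
  ],
)

```text
time: 22.67
eef_pos: [0.6199, -0.1439, 0.0042]
tcp_rot: [0.998, -0.068, -0.001, -0.0]
contact_force: [-0.3, 0.4, -0.1]
opening: 0.347
finger_force: 0.0
```

Call:
step_arm(
  increments=[
    [[0, 0, 0], [0, 0, 0]],
    [[0, 0, 0], [0, 0, 0]],
    [[0, 0, 0], [0, 0, 0]],
    [[0, 0, 0], [0, 0, 0]],
    [[0, 0, 0], [0, 0, 0]],
    [[0, 0, 0], [0, 0, 0]],
  ],
  fingers=-1,
  grip_force=25,
)

```text
time: 23.17
eef_pos: [0.6209, -0.1431, 0.0059]
tcp_rot: [0.998, -0.067, 0.0, 0.0]
contact_force: [-0.7, 0.3, -0.2]
opening: -0.002
finger_force: 0.0
```

The fingers shut fully without a grip. Open, back up and re-measure.

Call:
step_arm(
  increments=[
    [[0, 0, 0], [0, 0, 0]],
    [[0, 0, 0], [0, 0, 0]],
    [[0, 0, 15], [0, 0, 0]],
    [[0, 0, 30], [0, 0, 0]],
    [[0, 0, 38], [0, 0, 0]],
    [[0, 0, 38], [0, 0, 0]],
    [[0, 0, 24], [0, 0, 0]],
    [[0, 0, 0], [0, 0, 0]],
  ],
  fingers=-0.3,
)

```text
time: 23.83
eef_pos: [0.6251, -0.1448, 0.1602]
tcp_rot: [0.998, -0.067, 0.007, 0.002]
contact_force: [0.4, -0.0, 1.7]
opening: 0.352
finger_force: 0.0
```

```bash
python3 snap.py wI; python3 - <<'E'
from fit import *
im,C=load("wI")
p=proj(C,np.array([[.6205,-.143,.008]]))[0].astype(int); print(p)
for dx in range(-12,13,3):
    c=seg(im,(p[0]+dx,p[1]),"brown")
    if c is not None and len(c)>50: break
else: raise SystemExit("no")
print(c.min(0),c.max(0),cv2.contourArea(c.astype(np.float32)),rect(plane(C,c,.007)))
for r in(110,120,150,180,210,235,250,258,265,272):
    xs=c[np.abs(c[:,1]-r)<1][:,0]
    if len(xs): print(r,xs.min(),xs.max(),(onz(C,((xs.min()+xs.max())/2,r),.009)*1000).round(1))
o,_=load("wH"); a=im[90:290,220:320];b=o[90:290,220:320]; print(a.shape)
cv2.imwrite("pics/cmp.png",cv2.resize(np.hstack([b,a]),None,fx=3,fy=3,interpolation=cv2.INTER_CUBIC))
E
```

```text
[ 0.6250606  -0.14475301  0.16021291] [ 0.997729   -0.06693181  0.00717136  0.00235526] [-3.85496600e-01  2.38689316e-01  1.70939302e+00  1.93625995e-05
  1.17841373e+00  1.31926005e+00]
[272 197]
[265. 107.] [282. 276.] 1803.0 (620.1, -143.3, 167.6, 17.3, -7.3)
110 268.0 278.0 [ 700.6 -154.1    9. ]
120 268.0 278.0 [ 692.  -152.9    9. ]
150 268.0 278.0 [ 665.4 -149.3    9. ]
180 268.0 278.0 [ 637.5 -145.6    9. ]
210 269.0 278.0 [ 608.2 -142.1    9. ]
235 269.0 278.0 [ 582.6 -138.6    9. ]
250 265.0 282.0 [ 566.7 -136.5    9. ]
258 266.0 282.0 [ 558.  -135.8    9. ]
265 266.0 282.0 [ 550.3 -134.8    9. ]
272 266.0 282.0 [ 542.5 -133.7    9. ]
(200, 100, 3)
```

The scoop is unmoved at (620,-143), so the tips merely passed over it. The pads stand farther back when slightly open, so I'll go about 5 mm lower.

Call:
step_arm(
  increments=[
    [[0, 0, -20], [0, 0, 0]],
    [[0, 0, -32], [0, 0, 0]],
    [[0, 0, -32], [0, 0, 0]],
    [[0, 0, -28], [0, 0, 0]],
    [[0, 0, -18], [0, 0, 0]],
    [[0, 0, -11], [0, 0, 0]],
    [[0, 0, -5], [0, 0, 0]],
    [[0, 0, 0], [0, 0, 0]],
  ],
)

```text
time: 24.55
eef_pos: [0.6196, -0.1427, 0.0028]
tcp_rot: [0.998, -0.067, -0.001, -0.0]
contact_force: [0.2, -1.0, 0.2]
opening: 0.354
finger_force: 0.0
```

Call:
step_arm(
  increments=[
    [[0, 0, 0], [0, 0, 0]],
    [[0, 0, -2], [0, 0, 0]],
    [[0, 0, -2], [0, 0, 0]],
    [[0, 0, 0], [0, 0, 0]],
    [[0, 0, 0], [0, 0, 0]],
  ],
)

```text
time: 24.97
eef_pos: [0.621, -0.1432, 0.001]
tcp_rot: [0.998, -0.067, 0.0, 0.0]
contact_force: [-0.4, -0.5, 0.3]
opening: 0.353
finger_force: 0.0
```

Call:
step_arm(
  increments=[
    [[0, 0, 0], [0, 0, 0]],
    [[0, 0, 0], [0, 0, 0]],
    [[0, 0, 0], [0, 0, 0]],
    [[0, 0, 0], [0, 0, 0]],
    [[0, 0, 0], [0, 0, 0]],
    [[0, 0, 0], [0, 0, 0]],
  ],
  fingers=-1,
  grip_force=25,
)

```text
time: 25.47
eef_pos: [0.6206, -0.1431, 0.0003]
tcp_rot: [0.998, -0.067, -0.0, 0.0]
contact_force: [0.4, 0.2, -0.8]
opening: 0.002
finger_force: 0.0
```

```bash
python3 snap.py wJ; python3 - <<'E'
from fit import *
im,C=load("wJ")
o=cams.read_camera("scene")[:,:,::-1]; cv2.imwrite("pics/scene2.png",o)
s=o[150:250,120:270]; 
w=cv2.resize(im,(480,360)); s=cv2.resize(s,(400,267),interpolation=cv2.INTER_CUBIC); 
can=np.zeros((560,480,3),np.uint8); can=np.zeros((600,800,3),np.uint8); can[:210,:280]=0
w=cv2.resize(im,(400,300)); S=cv2.resize(o[130:270,110:290],(720,560)[:2]) if 0 else cv2.resize(o[150:250,130:263],(400,300),interpolation=cv2.INTER_CUBIC)
t=cams.read_camera("top")[:,:,::-1]; cv2.imwrite("pics/top2.png",t)
T=cv2.resize(t[150:240,270:390],(400,300),interpolation=cv2.INTER_CUBIC)
cv2.imwrite("pics/mix.png",np.vstack([np.hstack([w,S]),np.hstack([T,cv2.resize(im[180:400,150:400],(400,300))])]))
E
```

```text
[ 6.20595969e-01 -1.43119919e-01  2.84010092e-04] [ 9.97751623e-01 -6.70201205e-02 -4.75980398e-05  7.96227438e-07] [-3.85737884e-01  4.30627157e-01  1.78837342e+00 -3.93081050e-05
  9.22681980e-01  1.31922296e+00]
```

View pics/mix.png

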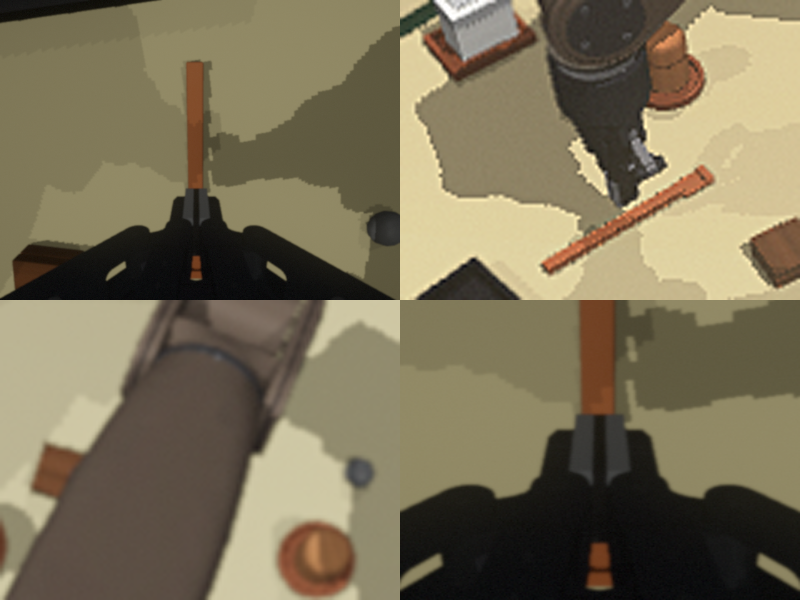

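The mix shows the fingers shut directly over the shaft (wrist view centre) with the scoop undisturbed beneath. The tips are therefore higher than the readout says. The wrist camera's knob height was also about 5 mm low, so a z bias of about 6 mm fits. I'll open and go lower, feeling for the mat.

Call:
step_arm(
  increments=[
    [[0, 0, 10], [0, 0, 0]],
    [[0, 0, 0], [0, 0, 0]],
    [[0, 0, 0], [0, 0, 0]],
    [[0, 0, 0], [0, 0, 0]],
    [[0, 0, -5], [0, 0, 0]],
    [[0, 0, -5], [0, 0, 0]],
    [[0, 0, -2], [0, 0, 0]],
    [[0, 0, 0], [0, 0, 0]],
  ],
  fingers=-0.4,
)

```text
time: 26.28
eef_pos: [0.6196, -0.1427, -0.0032]
tcp_rot: [0.998, -0.067, -0.001, -0.0]
contact_force: [-0.5, 0.9, -0.9]
opening: 0.302
finger_force: 0.0
```

Call:
step_arm(
  increments=[
    [[0, 0, -1], [0, 0, 0]],
    [[0, 0, -1], [0, 0, 0]],
    [[0, 0, -1], [0, 0, 0]],
    [[0, 0, 0], [0, 0, 0]],
    [[0, 0, 0], [0, 0, 0]],
  ],
)

```text
time: 26.7
eef_pos: [0.6207, -0.1431, -0.0046]
tcp_rot: [0.998, -0.067, 0.0, -0.0]
contact_force: [-1.0, -0.4, 0.4]
opening: 0.298
finger_force: 0.0
```

Call:
step_arm(
  increments=[
    [[0, 0, 0], [0, 0, 0]],
    [[0, 0, 0], [0, 0, 0]],
    [[0, 0, 0], [0, 0, 0]],
    [[0, 0, 0], [0, 0, 0]],
    [[0, 0, 0], [0, 0, 0]],
    [[0, 0, 0], [0, 0, 0]],
  ],
  fingers=-1,
  grip_force=25,
)

```text
time: 27.2
eef_pos: [0.6207, -0.1431, -0.0046]
tcp_rot: [0.998, -0.067, 0.0, 0.0]
contact_force: [-0.5, 0.5, -0.2]
opening: 0.002
finger_force: 0.0
```

Use the shut fingers as a probe: descend gently until they touch the scoop's top (9 mm).

Call:
step_arm(
  increments=[
    [[0, 0, -1], [0, 0, 0]],
    [[0, 0, -1], [0, 0, 0]],
    [[0, 0, 0], [0, 0, 0]],
  ],
)

```text
time: 27.45
eef_pos: [0.6204, -0.143, -0.007]
tcp_rot: [0.998, -0.067, -0.0, -0.0]
contact_force: [-0.1, 0.0, 0.2]
opening: 0.003
finger_force: 0.0
```

Call:
step_arm(
  increments=[
    [[0, 0, -1], [0, 0, 0]],
    [[0, 0, -1], [0, 0, 0]],
    [[0, 0, 0], [0, 0, 0]],
  ],
)

```text
time: 27.7
eef_pos: [0.6205, -0.1431, -0.009]
tcp_rot: [0.998, -0.067, -0.0, -0.0]
contact_force: [-0.2, -0.1, 0.6]
opening: 0.002
finger_force: 0.0
```

```bash
python3 - <<'E'
from fit import *
S=cam("scene")
for z in (0,.01,.02,.03,.04): print(z,proj(S,[[.6206,-.1431,z],[.6162,-.1476,z]]).round(1).tolist())
o=cams.read_camera("scene")[:,:,::-1].copy(); cv2.imwrite("pics/scene3.png",o)
g=o[195:245,185:230]
v=cv2.cvtColor(o,cv2.COLOR_BGR2HSV)
for r in range(205,242): print(r,' '.join('#' if v[r,c,2]<75 else ('o' if v[r,c,0]<14 and v[r,c,1]>110 else '.') for c in range(180,232)))
st=readout.get_state(); print(st['eef_pos'],st['joint_efforts'].round(1),st['qpos'])
E
```

```text
0 [[205.9, 223.1], [206.0, 221.3]]
0.01 [[205.4, 220.7], [205.5, 218.9]]
0.02 [[204.9, 218.3], [205.1, 216.4]]
0.03 [[204.4, 215.8], [204.6, 213.9]]
0.04 [[204.0, 213.2], [204.1, 211.4]]
205 . . . . . . . . . . . . . . . . # # # # # # # # # # # # # # . . . . . # # # . . . . . . . . . . . o o .
206 . . . . . . . . . . . . . . . . # # # # # # # # # # # # # # . . . . . # # . . . . . . . . . . . o o o o
207 . . . . . . . . . . . . . . . . . # # # # # # # # # # . . # # . . . . . # # # . . . . . . . . . o o o o
208 . . . . . . . . . . . . . . . . . # # # # # # # # # . . # . # # . . . . # # # . . . . . . o o o o o o o
209 . . . . . . . . . . . . . . . . . . # # # # # # # # # # # # # . . . . . # . . . . . . . o o o o o o . o
210 . . . . . . . . . . . . . . . . . . . # # # # # # # # # # # . # # . # . . . . . . . o o o o o o o o o o
211 . . . . . . . . . . . . . . . . . . . # # # # # # # # # # # # # # . . . . . . . . o o o o o o o o o o o
212 . . . . . . . . . . . . . . . . . . . . # # # # # # # # # # # # . . . . . . . . o o o o o o o o o o o .
213 . . . . . . . . . . . . . . . . . . . . # . .
[... 2557 characters left out ...]
o . . . . . . . . . . . . . . . . . . . . . . . . . . . . . . . . . . . . . . . . . . . . . .
238 o o o o o . . . . . . . . . . . . . . . . . . . . . . . . . . . . . . . . . . . . . . . . . . . . . . .
239 o o o . . . . . . . . . . . . . . . . . . . . . . . . . . . . . . . . . . . . . . . . . . . . . . . . .
240 o . . . . . . . . . . . . . . . . . . . . . . . . . . . . . . . . . . . . . . . . . . . . . . . . . . .
241 . . . . . . . . . . . . . . . . . . . . . . . . . . . . . . . . . . . . . . . . . . . . . . . . . . . .
[ 0.62050228 -0.14307078 -0.00890233] [ -0.  -40.9 -23.7  -0.   -0.   -0. ] [-3.85734281e-01  4.44251189e-01  1.78977560e+00 -3.53488583e-06
  9.07946522e-01  1.31930666e+00]
```

The scene camera puts the shut tips at z ≈ 11 mm while the readout says -9, so the tips really stand about 20 mm above the reported TCP. Continue probing.

Call:
step_arm(
  increments=[
    [[0, 0, -1], [0, 0, 0]],
    [[0, 0, -0.5], [0, 0, 0]],
    [[0, 0, 0], [0, 0, 0]],
  ],
)

```text
time: 28.0
eef_pos: [0.6205, -0.1431, -0.0104]
tcp_rot: [0.998, -0.067, -0.0, -0.0]
contact_force: [-0.8, 0.5, -0.1]
opening: -0.006
finger_force: 0.0
```

Call:
step_arm(
  increments=[
    [[0, 0, -1], [0, 0, 0]],
    [[0, 0, -0.5], [0, 0, 0]],
    [[0, 0, 0], [0, 0, 0]],
  ],
)

```text
time: 28.25
eef_pos: [0.6206, -0.1431, -0.0118]
tcp_rot: [0.998, -0.067, -0.0, -0.0]
contact_force: [0.1, -0.3, -0.1]
opening: -0.0
finger_force: 0.0
```

Call:
step_arm(
  increments=[
    [[0, 0, -1], [0, 0, 0]],
    [[0, 0, -0.5], [0, 0, 0]],
    [[0, 0, 0], [0, 0, 0]],
  ],
)

```text
time: 28.5
eef_pos: [0.6205, -0.1431, -0.0134]
tcp_rot: [0.998, -0.067, -0.0, -0.0]
contact_force: [0.4, -0.7, 0.7]
opening: -0.002
finger_force: 0.0
```

Call:
step_arm(
  increments=[
    [[0, 0, -1], [0, 0, 0]],
    [[0, 0, -0.5], [0, 0, 0]],
    [[0, 0, 0], [0, 0, 0]],
  ],
)

```text
time: 28.75
eef_pos: [0.6205, -0.1431, -0.0149]
tcp_rot: [0.998, -0.067, -0.0, -0.0]
contact_force: [0.0, 1.1, -0.0]
opening: 0.005
finger_force: 0.0
```

```bash
python3 snap.py wK; python3 - <<'E'
from fit import *
S=cam("scene");o=cams.read_camera("scene")[:,:,::-1].copy()
v=cv2.cvtColor(o,cv2.COLOR_BGR2HSV)
for r in range(214,230): print(r,' '.join('#' if v[r,c,2]<75 else ('o' if v[r,c,0]<14 and v[r,c,1]>110 else '.') for c in range(190,225)))
im,C=load("wK");v=cv2.cvtColor(im,cv2.COLOR_BGR2HSV)
print("wrist; tcp projects to",proj(C,[[.6205,-.1431,-.0149],[.6205,-.1431,.005]]))
for r in range(225,300,3): print(r,''.join('#' if v[r,c,2]<45 else ('o' if v[r,c,0]<14 and v[r,c,1]>110 else ('-' if v[r,c,1]<50 else '.')) for c in range(235,320)))
E
```

```text
[ 0.62053232 -0.14307092 -0.01485472] [ 9.97748919e-01 -6.70602484e-02 -1.24784641e-04 -5.54973951e-05] [-3.85729891e-01  4.53236064e-01  1.79046778e+00  3.48119796e-05
  8.98160590e-01  1.31926597e+00]
214 . . . . . . . . . . # . # # # # # # # # # . . . . . o o o o o o o o o
215 . . . . . . . . . . # . . # # # # # # . . . . . . o o o o o o o o o #
216 . . . . . . . . . . # . . # # # # # # # . . . o o o o o o o o o . . .
217 . . . . . . . . . . . . . # # # # # # # . o o o o o o o o o . . . . .
218 . . . . . . . . . . . # . . # # # # # # o o o o o o o o o . . . . . .
219 . . . . . . . . . . . . . . # # # # # # o o o o o o o . . . . . . . .
220 . . . . . . . . . . . . . . # # # # o o o o o o o . . . . . . . . . .
221 . . . . . . . . . . . . . . # # # # o o o o o o . . . . . . . . . . .
222 . . . . . . . . . . . . . . . . o o o o o o . . . . . . . . . . . . .
223 . . . . . . . . . . . o o o o o o o o o . . . . . . . . . . . . . . .
224 . . . . . . . . . o o o o o o o o o . . . . . . . . . . . . . . . . .
225 . . . . . . . . o o o o o o o o o . . . . . . . . . . . . . . . . . .
226 . . .
[... 1918 characters left out ...]
########-------------########------------###########..................
279 ...........############-------------########------------##############...............
282 .........##############-------------########-------------##############..............
285 ........###############------------#########-------------###############.............
288 .......###############-------------#########-------------###############.............
291 .......###############-------------#########--------------###############............
294 ......################-------------#########--------------###############............
297 ......################-------------#########--------------################...........
```

Tips are now just above the scoop. Open, descend about 7 mm and grip.

Call:
step_arm(
  increments=[
    [[0, 0, 2], [0, 0, 0]],
    [[0, 0, 0], [0, 0, 0]],
    [[0, 0, 0], [0, 0, 0]],
    [[0, 0, 0], [0, 0, 0]],
    [[0, 0, -3], [0, 0, 0]],
    [[0, 0, -3], [0, 0, 0]],
    [[0, 0, -2], [0, 0, 0]],
    [[0, 0, -1], [0, 0, 0]],
  ],
  fingers=-0.4,
)

```text
time: 29.52
eef_pos: [0.6201, -0.1429, -0.0225]
tcp_rot: [0.998, -0.067, -0.001, -0.0]
contact_force: [-0.5, 0.5, 0.2]
opening: 0.3
finger_force: 0.0
```

Call:
step_arm(
  increments=[
    [[0, 0, 0], [0, 0, 0]],
    [[0, 0, 0], [0, 0, 0]],
    [[0, 0, 0], [0, 0, 0]],
    [[0, 0, 0], [0, 0, 0]],
    [[0, 0, 0], [0, 0, 0]],
    [[0, 0, 0], [0, 0, 0]],
  ],
  fingers=-1,
  grip_force=25,
)

```text
time: 30.02
eef_pos: [0.6206, -0.1431, -0.0216]
tcp_rot: [0.998, -0.067, 0.0, -0.0]
contact_force: [-0.2, -0.1, 0.2]
opening: -0.002
finger_force: 0.0
```

Call:
step_arm(
  increments=[
    [[0, 0, -1], [0, 0, 0]],
    [[0, 0, -0.5], [0, 0, 0]],
    [[0, 0, 0], [0, 0, 0]],
  ],
)

```text
time: 30.27
eef_pos: [0.6208, -0.1432, -0.0221]
tcp_rot: [0.998, -0.067, -0.0, -0.0]
contact_force: [-2.5, 1.5, 4.6]
opening: -0.001
finger_force: 2.6
```

```bash
python3 snap.py wL; python3 - <<'E'
from fit import *
S=cam("scene");o=cams.read_camera("scene")[:,:,::-1].copy();cv2.imwrite("pics/scene4.png",o)
v=cv2.cvtColor(o,cv2.COLOR_BGR2HSV)
for r in range(214,232): print(r,' '.join('#' if v[r,c,2]<75 else ('o' if v[r,c,0]<14 and v[r,c,1]>110 else '.') for c in range(190,225)))
im,C=load("wL");v=cv2.cvtColor(im,cv2.COLOR_BGR2HSV)
for r in list(range(225,285,6)): print(r,''.join('#' if v[r,c,2]<45 else ('o' if v[r,c,0]<14 and v[r,c,1]>110 else ('-' if v[r,c,1]<50 else '.')) for c in range(235,320)))
# scoop tail & width in this view, gives camera height
ys=[]
c=seg(im,(272,200),"brown"); print(c.min(0),c.max(0)); 
for r in(80,110,150,200,240):
    xs=c[np.abs(c[:,1]-r)<1][:,0]
    if len(xs): print(r,xs.min(),xs.max(),((onz(C,(xs.max()+.5,r),.009)-onz(C,(xs.min()-.5,r),.009))*1000).round(1),(onz(C,((xs.max()+xs.min())/2,r),.009)*1000).round(1))
E
```

```text
[ 0.62076505 -0.14317512 -0.02210784] [ 9.97753081e-01 -6.69980270e-02 -2.31838211e-04 -3.10675950e-05] [-3.85693566e-01  4.64874329e-01  1.79031204e+00 -1.11280965e-04
  8.86866086e-01  1.31926960e+00]
214 . . . . . . . . . . # # # # # # # # # # # # # # . o o o o o o o o o o
215 . . . . . . . . . . # # # # # # # # # # # # # # o o o o o o o o o . #
216 . . . . . . . . . . # . # # # # # # # # # . o o o o o o o o o o . . .
217 . . . . . . . . . . # . . # # # # # # # o o o o o o o o o o . . . . .
218 . . . . . . . . . . . # . # # # # # # # o o o o o o o o . . . . . . .
219 . . . . . . . . . . . # . . # # # # # # . o o o o o o . . . . . . . .
220 . . . . . . . . . . . # . . # # # # # # o o o o o . . . . . . . . . .
221 . . . . . . . . . . . # . . # # # # # # o o o . . . . . . . . . . . .
222 . . . . . . . . . . . # . . # # # # # o o o . . . . . . . . . . . . .
223 . . . . . . . . . . . o . . . # # # o o . . . . . . . . . . . . . . .
224 . . . . . . . . . o o o o . . . o o . . . . . . . . . . . . . . . . .
225 . . . . . . . o o o o o o o # o . . . . . . . . . . . . . . . . . . .
226 . . .
[... 891 characters left out ...]
...........................oooooooooooooooooooooo..................................
261 .............................ooooooooooooooooooooo...................................
267 .........................-----------########-----------..............................
273 .........................-----------########-----------..............................
279 ..........#############-------------########------------##############...............
[262.  85.] [287. 264.]
110 262.0 287.0 [ -1.4 -10.1   0. ] [ 695.5 -152.9    9. ]
150 263.0 287.0 [ -1.4 -10.1   0. ] [ 680.1 -151.     9. ]
200 263.0 287.0 [ -1.4 -10.5   0. ] [ 659.3 -148.2    9. ]
240 265.0 286.0 [-1.3 -9.6  0. ] [ 641.3 -146.1    9. ]
```

Contact with the scoop top at reported -22 mm, so the tips stand 31 mm above the readout. Open, go 7 mm below this and grip.

Call:
step_arm(
  increments=[
    [[0, 0, 4], [0, 0, 0]],
    [[0, 0, 0], [0, 0, 0]],
    [[0, 0, 0], [0, 0, 0]],
    [[0, 0, 0], [0, 0, 0]],
    [[0, 0, -3], [0, 0, 0]],
    [[0, 0, -3], [0, 0, 0]],
    [[0, 0, -2.3], [0, 0, 0]],
    [[0, 0, -2], [0, 0, 0]],
  ],
  fingers=-0.4,
)

```text
time: 31.03
eef_pos: [0.6202, -0.143, -0.0303]
tcp_rot: [0.998, -0.067, -0.0, -0.0]
contact_force: [0.7, -0.9, 0.3]
opening: 0.3
finger_force: 0.0
```

Call:
step_arm(
  increments=[
    [[0, 0, 0], [0, 0, 0]],
    [[0, 0, 0], [0, 0, 0]],
    [[0, 0, 0], [0, 0, 0]],
    [[0, 0, 0], [0, 0, 0]],
    [[0, 0, 0], [0, 0, 0]],
    [[0, 0, 0], [0, 0, 0]],
  ],
  fingers=-1,
  grip_force=25,
)

```text
time: 31.53
eef_pos: [0.6207, -0.1431, -0.0294]
tcp_rot: [0.998, -0.067, 0.0, 0.0]
contact_force: [0.8, 0.3, 0.3]
opening: 0.118
finger_force: 27.5
```

Gripped (opening 0.118). Lift it, and meanwhile check the height of the black tray's corner near the rest's far end.

Call:
step_arm(
  increments=[
    [[0, 0, 8], [0, 0, 0]],
    [[0, 0, 16], [0, 0, 0]],
    [[0, 0, 24], [0, 0, 0]],
    [[0, 0, 24], [0, 0, 0]],
    [[0, 0, 16], [0, 0, 0]],
    [[0, 0, 12], [0, 0, 0]],
    [[0, 0, 0], [0, 0, 0]],
  ],
)

```text
time: 32.12
eef_pos: [0.6229, -0.1439, 0.0747]
tcp_rot: [0.998, -0.067, 0.003, 0.001]
contact_force: [-0.2, -0.7, 0.5]
opening: 0.118
finger_force: 27.5
```

```bash
python3 - <<'E'
from fit import *
T=cam("top");S=cam("scene")
t=cv2.imread("pics/top0.png");s=cv2.imread("pics/scene0.png")
p=(130+260.5/2.5-.3,130+26.5/2.5-.3);q=(130+308/2.5-.3,140+468/2.5-.3)
print(tri(T,p,S,q))
print(onz(T,(234,141),.0),onz(T,(243,141),.015))
for z in(0,.01,.02): print(z,proj(S,[onz(T,p,z)]).round(1))
hs=cv2.cvtColor(s,cv2.COLOR_BGR2HSV)[:,:,2]
for r in range(318,340,2): print(r,hs[r,238:268:2])
E
```

```text
(array([0.74685916, 0.15707789, 0.00334525]), np.float64(0.0031673415480907357))
[0.74675026 0.15579192 0.        ] [0.74209449 0.12619569 0.015     ]
0 [[251.3 327.9]]
0.01 [[251.8 324.4]]
0.02 [[252.4 320.9]]
318 [ 18  23  45  40  90 117 153 155 116  92  66  65 109  79  94]
320 [ 44  26  18  36  33 130  89 159 153 164 115  75  60  84 117]
322 [ 40  39  26  14  43  36 159 139 104 157 160 122 103 120 116]
324 [ 37  38  43  31  11  30  32 172 194  54 146 144 120 119 194]
326 [ 38  40  44  44  32  23  38  29 220 193 141 104 132 163 213]
328 [ 39  38  39  46  36  44  39  10 184 200 197 218 194 214 209]
330 [ 37  41  39  33  40  35  21  42 167 198 212 210 210 212 208]
332 [ 41  42  38  42  36  15  81 177 199 213 211 210 208 210 207]
334 [ 29  35  42  28  14  79 174 208 214 210 212 211 210 211 210]
336 [ 35  46  25  14  81 177 210 211 210 209 210 209 210 209 209]
338 [ 40  16   6  85 174 213 211 209 209 209 210 208 208 211 209]
```

The tray is only about 3 mm high, so it's no obstacle. Carry the scoop to the rest at (678,133), heading 9.2°.

Call:
step_arm(
  increments=[
    [[3, 12, 0], [0, 0, 0.01]],
    [[5, 24, 0], [0, 0, 0.025]],
    [[7, 34, 0], [0, 0, 0.035]],
    [[7, 34, 0], [0, 0, 0.035]],
    [[7, 34, 0], [0, 0, 0.035]],
    [[7, 34, 0], [0, 0, 0.035]],
    [[7, 34, 0], [0, 0, 0.035]],
    [[6, 30, 0], [0, 0, 0.035]],
  ],
)

```text
time: 32.78
eef_pos: [0.6681, 0.0961, 0.068]
tcp_rot: [0.998, 0.057, -0.002, -0.0]
contact_force: [-0.4, 0.5, 0.5]
opening: 0.118
finger_force: 27.5
```

Call:
step_arm(
  increments=[
    [[5, 22, 0], [0, 0, 0.03]],
    [[2.5, 12, 0], [0, 0, 0.019]],
    [[1, 5.8, 0], [0, 0, 0]],
    [[0, 0, 0], [0, 0, 0]],
    [[0, 0, 0], [0, 0, 0]],
    [[0, 0, 0], [0, 0, 0]],
  ],
)

```text
time: 33.28
eef_pos: [0.6779, 0.1313, 0.0701]
tcp_rot: [0.997, 0.079, -0.0, 0.0]
contact_force: [0.1, 0.1, -0.5]
opening: 0.117
finger_force: 27.5
```

```bash
python3 snap.py wM; python3 - <<'E'
from fit import *
im,C=load("wM"); v=cv2.cvtColor(im,cv2.COLOR_BGR2HSV)
h=v[:,:,0]; m=((h<14)|(h>172))&(v[:,:,1]>110)
for r in range(90,275,6): print(r,''.join('o' if m[r,c] else ('#' if v[r,c,2]<45 else '.') for c in range(180,370,2)))
rc=lambda x,y,z:[.678+x*np.cos(.16)-y*np.sin(.16),.1328+x*np.sin(.16)+y*np.cos(.16),z]
print("model base corners",proj(C,[rc(sx*.06,sy*.028,.005) for sx in(-1,1) for sy in(-1,1)]).round())
print("far horn tops",proj(C,[rc(.049,sy*.028,.024) for sy in(-1,1)]+[rc(.049,sy*.016,.024) for sy in(-1,1)]).round())
E
```

```text
[0.67785808 0.13130936 0.07010569] [ 9.96875442e-01  7.89881726e-02 -4.38676787e-04  1.69008006e-04] [ 4.48335351e-02  4.41684107e-01  1.62431082e+00 -4.17875918e-04
  1.07646303e+00  1.45768718e+00]
90 .....................................##ooooooooooooooooo#######################################
96 ......................................#oooooooooooooooo.#######################################
102 ....................................###oooooooooooooooo.#######################################
108 ........................................ooooooooooooooo.#######################################
114 ........................................ooooooooooooooo.#######################################
120 .........................................oooooooooooooo....####################################
126 .........................................ooooooooooooo.......................##################
132 .........................oooooooooooooooooooooooooooooooooooooooo...........................###
138 ........................ooooooooooooooooooooooooooooooooooooooooo..............................
14
[... 1636 characters left out ...]
oooooooooooooooooooooooooooooo...............................
246 ...........................ooooooooooooooooooooooooooooooooooooo...............................
252 ...........................ooooooooooooooooooooooooooooooooooooo...............................
258 ...........................ooooooooooooooooooooooooooooooooooooo...............................
264 ...........................ooooooo.......oooooooooooooo......oo................................
270 ............................ooooo.......#ooooooooooooo#.......o................................
model base corners [[309. 291.]
 [237. 292.]
 [314. 132.]
 [230. 132.]]
far horn tops [[317. 152.]
 [228. 152.]
 [298. 152.]
 [247. 152.]]
```

```bash
python3 - <<'E'
from fit import *
im,C=load("wM"); v=cv2.cvtColor(im,cv2.COLOR_BGR2HSV); h=v[:,:,0]; m=((h<14)|(h>172))&(v[:,:,1]>110)
col=m[:130,274]; print("scoop tail row",np.where(col)[0].min())
p=np.array([.6779,.1313]);th=.158;u=np.array([np.cos(th),np.sin(th)]);w=np.array([-u[1],u[0]])
f=lambda x,y,z:np.r_[p+u*x+w*y,z]
for b in(0,.0125,.025):
    X=[f(.085,0,.1085-b),f(.07,.0055,.1085-b),f(.07,-.0055,.1085-b)]; print(b,"pred tail,width",proj(C,X).round(1).tolist())
    e=onz(C,(269,131),.005-b); L=onz(C,(230,140),.005-b);Rr=onz(C,(309,140),.005-b)
    print("  rest centre rel tool (along, across) mm",((e[:2]-p)@u*1000-60).round(1),((e[:2]-p)@w*1000).round(1),"width",np.linalg.norm(L-Rr)*1000)
print("V profile col 238:",v[124:180:2,238,2],"col 272 rows<130",v[60:130:6,272,2])
E
```

```text
scoop tail row 79
0 pred tail,width [[275.4, 82.9], [260.7, 125.4], [289.9, 125.4]]
  rest centre rel tool (along, across) mm 1.1 3.8 width 53.23910588561719
0.0125 pred tail,width [[275.2, 84.9], [261.8, 123.8], [288.5, 123.8]]
  rest centre rel tool (along, across) mm 0.3 3.9 width 56.02779503380368
0.025 pred tail,width [[275.1, 86.6], [262.7, 122.4], [287.4, 122.5]]
  rest centre rel tool (along, across) mm -0.5 4.1 width 58.81648418199022
V profile col 238: [149 148 149 139 112 122 125 125 125 125 124 123  99  72 112 123 123 124
 123 123 123 123 122 121 122 119 118 117] col 272 rows<130 [ 35  36  37  46 141 142 142 141 142 141 142 143]
```

Within the one image, the rest's centre sits about 4 mm to +y of the tool and the scoop about 2 mm forward. Correct by (-2.4, +2) and lower.

Call:
step_arm(
  increments=[
    [[-2.4, 2, 0], [0, 0, 0]],
    [[0, 0, -15], [0, 0, 0]],
    [[0, 0, -22], [0, 0, 0]],
    [[0, 0, -20], [0, 0, 0]],
    [[0, 0, -12], [0, 0, 0]],
    [[0, 0, -8], [0, 0, 0]],
    [[0, 0, -4], [0, 0, 0]],
    [[0, 0, -2.4], [0, 0, 0]],
  ],
)

```text
time: 34.0
eef_pos: [0.6757, 0.1345, -0.0132]
tcp_rot: [0.997, 0.08, -0.0, 0.0]
contact_force: [-0.9, 0.1, 1.4]
opening: 0.119
finger_force: 27.8
```

Call:
step_arm(
  increments=[
    [[0, 0, -0.8], [0, 0, 0]],
    [[0, 0, -0.8], [0, 0, 0]],
    [[0, 0, -0.7], [0, 0, 0]],
    [[0, 0, 0], [0, 0, 0]],
    [[0, 0, 0], [0, 0, 0]],
  ],
)

```text
time: 34.42
eef_pos: [0.6769, 0.1348, -0.0138]
tcp_rot: [0.997, 0.08, 0.001, 0.0]
contact_force: [-1.3, -0.2, 3.2]
opening: 0.116
finger_force: 27.9
```

Contact close to the expected height. Release and rise, then verify by camera.

Call:
step_arm(
  increments=[
    [[0, 0, 0], [0, 0, 0]],
    [[0, 0, 0], [0, 0, 0]],
    [[0, 0, 0], [0, 0, 0]],
    [[0, 0, 0], [0, 0, 0]],
    [[0, 0, 15], [0, 0, 0]],
    [[0, 0, 30], [0, 0, 0]],
    [[0, 0, 38], [0, 0, 0]],
    [[0, 0, 38], [0, 0, 0]],
  ],
  fingers=-0.4,
)

```text
time: 35.08
eef_pos: [0.6749, 0.1346, 0.1069]
tcp_rot: [0.997, 0.08, -0.001, -0.0]
contact_force: [0.7, 0.1, 0.0]
opening: 0.302
finger_force: 0.0
```

Call:
step_arm(
  increments=[
    [[0, 0, 38], [0, 0, 0]],
    [[0, 0, 38], [0, 0, 0]],
    [[0, 0, 30], [0, 0, 0]],
    [[0, 0, 0], [0, 0, 0]],
    [[0, 0, 0], [0, 0, 0]],
    [[0, 0, 0], [0, 0, 0]],
  ],
)

```text
time: 35.58
eef_pos: [0.6753, 0.1347, 0.2121]
tcp_rot: [0.997, 0.08, -0.0, -0.0]
contact_force: [0.0, -0.4, -0.8]
opening: 0.299
finger_force: 0.0
```

```bash
python3 snap.py wN; python3 - <<'E'
from fit import *
im,C=load("wN"); v=cv2.cvtColor(im,cv2.COLOR_BGR2HSV); h=v[:,:,0]; m=((h<14)|(h>172))&(v[:,:,1]>110)
p=proj(C,[[.6773,.1347,.01]])[0]; print(p)
r0,c0=int(p[1]),int(p[0])
for r in range(r0-110,min(r0+120,330),5): print(r,''.join(('%x'%min(15,v[r,c,2]//10)) if m[r,c] else '.' for c in range(c0-50,c0+50,1)))
E
```

```text
[0.67534883 0.13466399 0.21206322] [ 9.96810186e-01  7.98088357e-02 -5.86042802e-05 -1.52217642e-05] [4.97574603e-02 3.07670849e-01 1.52832692e+00 2.78715366e-05
 1.30571296e+00 1.46075888e+00]
[274.59451887 178.19894913]
68 ....................................................................................................
73 ....................................................................................................
78 ....................................................................................................
83 ....................................................................................................
88 ....................................................................................................
93 ....................................................................................................
98 ............................................7adeeeeeeeed95..........................................
103 ............................................7adefeeeeeed95..........................................
108 .........................................
[... 3244 characters left out ...]
......................................................................
268 ....................................................................................................
273 ....................................................................................................
278 ....................................................................................................
283 ....................................................................................................
288 ....................................................................................................
293 ....................................................................................................
```

The scoop lies centred between the horns (shaft mid col 50 vs rest 50) with equal overhangs (about 25 px each end). A final numeric check of the jar, caddy and tin from the fixed cameras.

```bash
python3 - <<'E'
from fit import *
for n in("top","scene"):
    o=cams.read_camera(n)[:,:,::-1].copy(); cv2.imwrite(f"pics/{n}9.png",o); C=cam(n)
    hsv=cv2.cvtColor(o,cv2.COLOR_BGR2HSV).astype(int); H,Sa,V=hsv[...,0],hsv[...,1],hsv[...,2]
    off=np.array([4.5,5,0])/1000 if n=="top" else np.zeros(3)
    for nm,m,ctr,mask in [("jar",cyl((32,5),(32.5,53),(32.5,57)),(.4885,.0768),(Sa<60)&(V>75)),("caddy",cyl((22,5),(22,63)),(.484,-.247),(H<17)&(Sa>120)&(H>9)),("tin",box((62,40,5),(62,41,55),(58,37,64)),(.570,-.425),(Sa<60)&(V>50))]:
        X=m/1000+np.r_[ctr,0]-off; P=cv2.convexHull(proj(C,X).astype(np.float32))
        z=np.zeros(mask.shape,np.uint8); cv2.fillConvexPoly(z,P.astype(np.int32),1)
        big=cv2.dilate(z,np.ones((13,13)))>0; mm=mask&big
        def cen(q): y,x=np.nonzero(q); return np.round([x.mean(),y.mean()],1) if len(x) else None
        print(n,nm,"model",cen(z>0),"seen",cen(mm),"areas",z.sum(),mm.sum(),"inside frac",round((mm&(z>0)).sum()/max(z.sum(),1),2))
E
```

```text
top jar model [256.5 222.1] seen [257.5 219.6] areas 481 717 inside frac 0.87
top caddy model [366.8 226.4] seen [365.6 226.8] areas 269 298 inside frac 0.91
top tin model [425. 200.] seen [426.7 198.6] areas 456 763 inside frac 0.94
scene jar model [302.4 231.4] seen [300.8 230.4] areas 808 819 inside frac 0.91
scene caddy model [216.3 167.6] seen [217.3 172. ] areas 409 400 inside frac 0.65
scene tin model [153.6 153.8] seen [154.9 153.9] areas 629 596 inside frac 0.87
```

```bash
python3 -c "
from plant import sign_off
print(sign_off())"
```

```text
the job is handed in; nothing more can be done
None
```

I put the jar, caddy, tin and scoop on their rests, kept clear of the incense box, and handed the job in at about 36 s of robot time; sign-off returned no verdict, but the last camera checks showed all four in place.

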